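# Fetch the dimmer board from behind the parts tubes and clip it into the test stand

### The arm

A 6-joint arm with a two-finger parallel gripper is mounted at the origin on the work surface. World frame = base frame: x ahead of the robot, y to its left, z up, the work surface at z = 0. Lengths are in m, angles in rad, forces in N, time in s.
With the tool pointing down it reaches from about 0.375 to 0.925 m from the base axis. Payload 5.7 kg.
Tool frame: the origin (TCP) lies at the very end of the fingers, on their centre line; the grasp point (between the pads) lies 19 mm behind it (robot.hold_point_z is the distance from the TCP to the grasp point, in m); z points along the fingers, y is the line along which they close (so a half turn about z gives the same grasp; the last joint's range is limited). The gripper opens to 88 mm and grips with 3 to 60 N. Pads are 20 mm wide; open, the fingers measure 115 mm over their backs; the gripper's body (75 mm by 178 mm) begins 61 mm behind the grasp point.
Start: joints at [-1.274, 0.359, 1.51, -0, 1.272, -0.115], TCP at [0.24, -0.55, 0.187] pointing down, gripper open.
Joint ranges: [-2.97, 2.97], [-1.01, 2.36], [0.21, 2.38], [-0.96, 4.11], [0.2, 2.71], [-2.98, 2.98]. Speed limits (rad/s): [2.39, 2.39, 3.14, 3.14, 3.14, 3.14].

### API

Orientations are given as a 3x3 rotation matrix whose columns are the frame's x, y, z axes.
In Python, from workcell import monitor, eyes, robot gives the robot as it stands.
- The arm moves only by the shell command python3 -m jog 'ROWS' [FORCE]. ROWS is JSON, a list of rows, each an object with "grip": the finger opening in mm, from 0 to 87.8; "translation": the shift along the tool's x, y, z in units of 40 mm (1.0 is 40 mm), a list of three; "turn": the turn about the tool's z in degrees. A call has 1 to 5 rows; each row shifts and turns the commanded pose from where the row before left it, along the tool's axes as they then stand; what a row does not reach is not made up. A row lasts 1/10 s, in which the tool goes at most 50 mm and 8.59 degrees, less where a joint would pass 70% of its speed; a pose out of reach is approached as far as the arm can. A call is refused whole if a number of a shift passes 1 or a number of a turn 8.59, either way. A call with a gripper value outside its range is refused whole. The fingers move at their own pace and stop on an object; FORCE is the grip in N (left out, the last holds). Time passes only in rows, so rows that do not move let the fingers close. It gives the time, the measured TCP pose, the force, the opening and the grip force at its end, in the units of the state.
- monitor.state(): the state, without advancing time (a new reading comes with each control period).
- eyes.snapshot(name): name is "side" or "top"; returns the picture (384x512x3 uint8, blue, green, red); there is no depth.
- eyes.camera_model(name): a dict with "camera_matrix" (3x3 intrinsics, pixels), "R" (3x3) and "t" (3): a world point X has camera coordinates R X + t. Camera axes: x right, y down, z forward; pixel columns grow to the right and rows downward; lengths in m; the calibration is good to about 2 mm. A picture is of the moment at which its call begins. camera_model takes no time and is no camera call.
- robot.finish_job(): hands the job in; it is judged then, once.
The state is a dict: "t": time; "qpos": joint angles; "joint_vel": joint speeds; "joint_efforts": joint torques, N m; "ee_pos": TCP position; "eef_rot": TCP orientation; "wrist_force": force on the tool from outside, world axes, zero at the start; "ft_torque": the same for the moment, N m; "gripper_width": opening from 0.0 (shut) to 1.0 (fully open); "grasp_force": force on a finger pad.
Only numpy, scipy, OpenCV 4.12 (cv2) and the standard library are available. Lean on these libraries where they do the work, as an engineer would, in place of code of your own. Each camera call takes 0.05 s, during which the arm holds its last target. There are 200 camera calls.

### The job

On the repair bench the lamp's green dimmer board stands in the storage rack behind three parts tubes. Stand all three tubes upright in the orange tray before you touch the board, then take the board and press its brass lower edge, centred and upright, fully home into the sprung clip of the test stand. Only then put the tubes back, each standing upright on the disc of its lid's colour and not overhanging it; tip nothing over and leave the phone where it lies.

Things in the scene. Friction and masses are not known exactly. Their poses are not given: they have to be found in the camera images.
- tube_red_center (a point): Upright parts tube, white with a red lid and red stripe: a rigid closed cylinder 38 mm in diameter and 110 mm tall, about 100 g. The point is on its axis, half-way up (55 mm above its foot); z along its axis. It starts on the disc of its own colour.
- tube_yellow_center (a point): Upright parts tube, white with a yellow lid and yellow stripe: a rigid closed cylinder 38 mm in diameter and 110 mm tall, about 100 g. The point is on its axis, half-way up (55 mm above its foot); z along its axis. It starts on the disc of its own colour.
- tube_blue_center (a point): Upright parts tube, white with a blue lid and blue stripe: a rigid closed cylinder 38 mm in diameter and 110 mm tall, about 100 g. The point is on its axis, half-way up (55 mm above its foot); z along its axis. It starts on the disc of its own colour.
- disc_red: Red disc, 60 mm in diameter and 2 mm thick, fixed on the grey base plate of the storage rack: the place of the red-lidded tube. Origin: centre of its underside, 8 mm above the table. The three discs lie in a row along their y, 66 mm apart; the board's slot runs along y, 71 mm behind the row (towards their +x).
- disc_yellow: Yellow disc, 60 mm in diameter and 2 mm thick, fixed on the grey base plate of the storage rack: the place of the yellow-lidded tube. Origin: centre of its underside, 8 mm above the table. The three discs lie in a row along their y, 66 mm apart; the board's slot runs along y, 71 mm behind the row (towards their +x).
- disc_blue: Blue disc, 60 mm in diameter and 2 mm thick, fixed on the grey base plate of the storage rack: the place of the blue-lidded tube. Origin: centre of its underside, 8 mm above the table. The three discs lie in a row along their y, 66 mm apart; the board's slot runs along y, 71 mm behind the row (towards their +x).
- board_center (a point): Green board on edge in a slot behind the tubes: 4 mm thick (x), 60 wide (y), 70 tall (z, up), 80 g, brass lower edge. Point: its centre, 35 mm above the lower edge. Grip: the black block on both faces, 16 mm thick (x), 36 wide (y), 36 tall, centred 17 mm above the point, top level with the board's. Starts with its lower edge 8 mm above the table, slot 18 mm deep, 5.6 wide: lifts straight out.
- tray: Orange clearing tray, fixed: 125 mm (its x) by 215 mm (its y), rim 12 mm high, walls and floor 4 mm thick. Origin: centre of its underside, at table level. It holds the three tubes side by side along y.
- clip_seat (a point): Clip floor's centre on the fixed black test stand (100x120 mm), 12 mm above the table, z up. Two sprung aluminium jaws 50 mm long (y) close across x; flared mouth about 10 mm wide, 24 mm above this point; nothing on the stand is higher. The board's lower edge goes straight down between them, faces along y, either way round; jaws part (5 to 20 N) and hold it. Home: edge on this point.
- phone: Black phone lying flat, 72 by 150 by 9 mm, 180 g, loose; origin at the centre of its underside. Not to be shifted.
There are look-alikes about, which are no part of the job. Leave any turquoise look-alike of the part that bears tube_yellow_center alone.

How it is judged:
On the way, in this order (a step that is already met when the one before it is completed fails the run):
1. all three tubes stand released in the tray, the board still in its slot (x of tube_red_center in the frame of tray between -0.055 and 0.055 m and y of tube_red_center in the frame of tray between -0.1 and 0.1 m and height (world z) of each of tube_red_center, tube_yellow_center, tube_blue_center below 0.066 m and angle between each of tube_red_center, tube_yellow_center, tube_blue_center's own z axis and vertical below 0.15 rad and contact force between each of tube_red, tube_yellow, tube_blue and the fingers below 0.1 N and x of tube_yellow_center in the frame of tray between -0.055 and 0.055 m and y of tube_yellow_center in the frame of tray between -0.1 and 0.1 m and x of tube_blue_center in the frame of tray between -0.055 and 0.055 m and y of tube_blue_center in the frame of tray between -0.1 and 0.1 m and distance of board_center from where it was at the start of the episode below 0.015 m), for 0.2 s.
2. the board is pressed fully home in the clip while the tubes stand in the tray (x of tube_red_center in the frame of tray between -0.055 and 0.055 m and y of tube_red_center in the frame of tray between -0.1 and 0.1 m and height (world z) of each of tube_red_center, tube_yellow_center, tube_blue_center below 0.066 m and angle between each of tube_red_center, tube_yellow_center, tube_blue_center's own z axis and vertical below 0.15 rad and contact force between each of tube_red, tube_yellow, tube_blue and the fingers below 0.1 N and x of tube_yellow_center in the frame of tray between -0.055 and 0.055 m and y of tube_yellow_center in the frame of tray between -0.1 and 0.1 m and x of tube_blue_center in the frame of tray between -0.055 and 0.055 m and y of tube_blue_center in the frame of tray between -0.1 and 0.1 m and x of board_center in the frame of clip_seat between -0.005 and 0.005 m and y of board_center in the frame of clip_seat between -0.012 and 0.012 m and z of board_center in the frame of clip_seat below 0.039 m and angle between board_center's own z axis and vertical below 0.12 rad and angle between the x axis of board_center and the x axis of clip_seat, either way round below 0.15 rad), for 0.2 s.
At the end, for the whole second after the job is handed in: Each tube stands upright at rest on the disc of its lid's colour, axis within 13 mm of its centre; the board rests in the clip, lower edge within 4 mm of the seat, within 5 mm across and 12 mm along the clip of its middle, upright within 0.12 rad, in line within 0.15 rad (horizontal distance between tube_red_center and disc_red below 0.013 m and height (world z) of each of tube_red_center, tube_yellow_center, tube_blue_center below 0.072 m and angle between each of tube_red_center, tube_yellow_center, tube_blue_center, board_center's own z axis and vertical below 0.12 rad and linear speed of each of tube_red, tube_yellow, tube_blue, board below 0.02 m/s and horizontal distance between tube_yellow_center and disc_yellow below 0.013 m and horizontal distance between tube_blue_center and disc_blue below 0.013 m and x of board_center in the frame of clip_seat between -0.005 and 0.005 m and y of board_center in the frame of clip_seat between -0.012 and 0.012 m and z of board_center in the frame of clip_seat below 0.039 m and angle between the x axis of board_center and the x axis of clip_seat, either way round below 0.15 rad); the robot touches nothing.
It fails at once if the red tube is tipped over (angle between tube_red_center's own z axis and vertical above 0.8 rad).
It fails at once if the yellow tube is tipped over (angle between tube_yellow_center's own z axis and vertical above 0.8 rad).
It fails at once if the blue tube is tipped over (angle between tube_blue_center's own z axis and vertical above 0.8 rad).
It fails at once if the board is tipped over (angle between board_center's own z axis and vertical above 0.9 rad).
It fails at once if the phone is shifted by more than 30 mm (distance of phone from where it was at the start of the episode above 0.03 m).
It also fails if it takes over 134 s, if anything falls off the work surface, if the arm or the gripper's body presses on something with over 40 N, if the wrist force passes 120 N, or if a joint passes its speed limit or range.

## Working session

There is one attempt and no reset: what is moved stays moved. The work goes in short steps, Python scripts to look and compute and a shell command to move; the robot and the scene stay as the last step left them, time stands still between calls to the robot, and variables do not carry over. Pictures are saved under pics/ and viewed, at most 16 in all, crops included, and the job is handed in when it is done.

```bash
mkdir -p pics; ls
python3 - <<'E'
from workcell import monitor, eyes, robot
import cv2, numpy as np
for n in("top","side"):
    im=eyes.snapshot(n); cv2.imwrite(f"pics/{n}0.png",im)
    c=eyes.camera_model(n); R=np.array(c["R"]);print(n,np.round(c["camera_matrix"],1).tolist(),np.round(R,3).tolist(),np.round(-R.T@np.array(c["t"]),3))
s=monitor.state();print(s["t"],s["ee_pos"],np.round(s["eef_rot"],3).tolist(),s["gripper_width"],robot.hold_point_z)
E
```

```text
pics
top [[469.4, 0.0, 265.8], [0.0, 469.4, 189.1], [0.0, 0.0, 1.0]] [[0.029, -0.999, -0.017], [-0.988, -0.026, -0.15], [0.149, 0.022, -0.989]] [ 0.399 -0.025  1.221]
side [[453.6, 0.0, 259.8], [0.0, 453.6, 187.0], [0.0, 0.0, 1.0]] [[-0.677, -0.736, 0.011], [-0.554, 0.5, -0.666], [0.485, -0.456, -0.746]] [0.063 0.462 0.836]
0.1 [ 0.23993754 -0.54920976  0.18591525] [[0.916, 0.4, -0.0], [0.4, -0.916, 0.002], [0.0, -0.002, -1.0]] 1.0002550512035238 0.0187
```

View pics/top0.png

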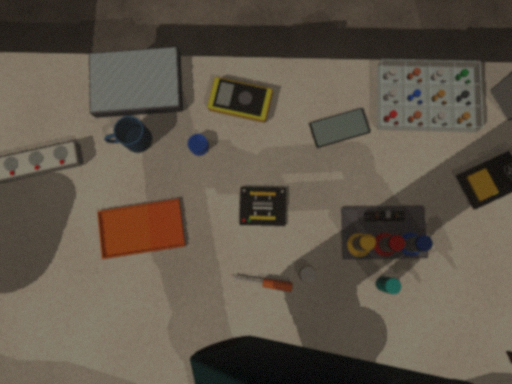

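View pics/side0.png

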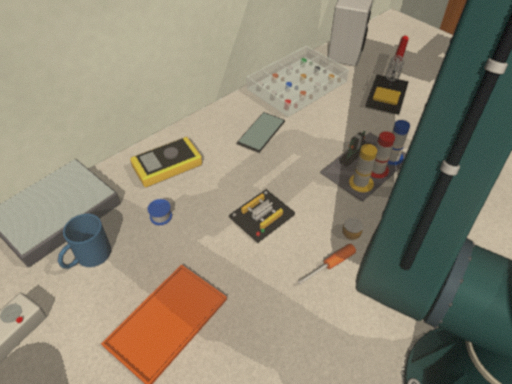

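Top view: yellow tube (358,244), red (388,244), blue (424,243) in the rack, board's black block (385,215), tray (142,228), stand (263,205), phone (340,127). Look-alikes: turquoise tube (388,286), blue cap (198,145), blue mug (132,134), cream disc (306,272), multimeter (240,98). I choose the three tubes on the rack's discs, and check them in a close crop.

```bash
cat > h.py <<'E'
from workcell import monitor, eyes, robot
import cv2, numpy as np
def cam(n):
    c=eyes.camera_model(n); return np.array(c["camera_matrix"]),np.array(c["R"]),np.array(c["t"])
def ray(n,uv,z):
    K,R,t=cam(n); d=R.T@np.linalg.inv(K)@np.array([uv[0],uv[1],1.]); o=-R.T@t
    return o+d*(z-o[2])/d[2]
def proj(n,X):
    K,R,t=cam(n); p=K@(R@np.array(X,float)+t); return p[:2]/p[2]
def rel(xy,z=None):
    """move in tool axes, units of 40mm, from present measured TCP"""
    s=monitor.state(); p=np.array(s["ee_pos"]); d=np.array([xy[0]-p[0],xy[1]-p[1],0 if z is None else z-p[2]])
    return np.round(np.array(s["eef_rot"]).T@d/.04,3)
def blob(im,lo,hi,box):
    h=cv2.inRange(cv2.cvtColor(im,cv2.COLOR_BGR2HSV),lo,hi); m=np.zeros_like(h); x0,y0,x1,y1=box; m[y0:y1,x0:x1]=h[y0:y1,x0:x1]
    cs,_=cv2.findContours(m,cv2.RETR_EXTERNAL,cv2.CHAIN_APPROX_NONE); return sorted(cs,key=cv2.contourArea)[::-1]
E
python3 - <<'E'
from h import *
a=cv2.imread("pics/top0.png");b=cv2.imread("pics/side0.png")
A=cv2.resize(a[195:275,330:445],None,fx=5,fy=5,interpolation=cv2.INTER_CUBIC)[:400,:575]
B=cv2.resize(a[175:235,230:300],None,fx=5,fy=5,interpolation=cv2.INTER_CUBIC)
o=np.zeros((600,800,3),np.uint8);o[:400,:575]=A
B=cv2.resize(a[178:234,232:294],None,fx=3.5,fy=3.5,interpolation=cv2.INTER_CUBIC);o[402:402+B.shape[0]-2,:B.shape[1]]=B[:-2]
S=cv2.resize(b[115:205,315:425],None,fx=2.2,fy=2.2);o[402:402+198,250:250+S.shape[1]]=S
S=cv2.resize(b[180:245,222:302],None,fx=3,fy=3);o[402:597,520:520+S.shape[1]]=S
cv2.imwrite("pics/crop0.png",o)
c=blob(a,(3,150,80),(16,255,255),(80,190,200,270))[0]
r=cv2.minAreaRect(c);P=cv2.boxPoints(r);print("tray",P.tolist())
W=np.array([ray("top",p,.012) for p in P]);print(W.round(4).tolist(),W.mean(0),np.linalg.norm(np.diff(W,axis=0),axis=1))
for n,lo,hi,box in(("yel",(18,120,60),(35,255,255),(340,225,378,262)),("red",(0,120,60),(9,255,255),(370,225,408,262)),("blu",(105,120,40),(130,255,255),(400,225,440,262)),("turq",(80,100,40),(100,255,255),(370,270,410,300))):
    c=blob(a,lo,hi,box)[0];print(n,cv2.contourArea(c),cv2.boundingRect(c),cv2.minEnclosingCircle(c))
for n,box,z in(("stand",(235,180,292,230),.012),("rack",(335,200,432,265),.008)):
    g=cv2.cvtColor(a,cv2.COLOR_BGR2GRAY);m=np.zeros_like(g);x0,y0,x1,y1=box;m[y0:y1,x0:x1]=255*(g[y0:y1,x0:x1]<75)
    m=cv2.morphologyEx(m,cv2.MORPH_CLOSE,np.ones((5,5)))
    c=max(cv2.findContours(m,0,2)[0],key=cv2.contourArea);P=cv2.boxPoints(cv2.minAreaRect(c));W=np.array([ray("top",p,z) for p in P]);print(n,P.round(1).tolist(),W.round(4).tolist(),W.mean(0),np.linalg.norm(np.diff(W,axis=0),axis=1))
E
```

```text
tray [[94.92483520507812, 211.01156616210938], [178.71096801757812, 198.12139892578125], [185.99420166015625, 245.46243286132812], [102.20806884765625, 258.35260009765625]]
[[0.512, 0.4444, 0.012], [0.5517, 0.2276, 0.012], [0.4299, 0.2018, 0.012], [0.3909, 0.4153, 0.012]] [0.47110578 0.32224932 0.012     ] [0.22040903 0.1245263  0.21703586]
yel 489.5 (347, 233, 28, 24) ((360.75, 243.625), 14.429346084594727)
red 153.5 (390, 236, 15, 15) ((396.6052551269531, 242.8157958984375), 7.710677146911621)
blu 124.0 (417, 236, 14, 14) ((423.2916564941406, 242.6770782470703), 6.837643146514893)
turq 202.5 (377, 278, 24, 16) ((388.5, 284.5), 11.597513198852539)
stand [[239.0, 186.0], [288.0, 186.0], [288.0, 225.0], [239.0, 225.0]] [[0.5878, 0.0716, 0.012], [0.5912, -0.0562, 0.012], [0.4897, -0.0585, 0.012], [0.4861, 0.0677, 0.012]] [0.53872788 0.00614997 0.012     ] [0.12779602 0.10158293 0.1262033 ]
rack [[335.0, 200.0], [431.0, 200.0], [431.0, 264.0], [335.0, 264.0]] [[0.5583, -0.1791, 0.008], [0.5651, -0.4268, 0.008], [0.4013, -0.4231, 0.008], [0.3941, -0.1803, 0.008]] [ 0.47969586 -0.30231332  0.008     ] [0.24786588 0.16380499 0.24290282]
```

View pics/crop0.png

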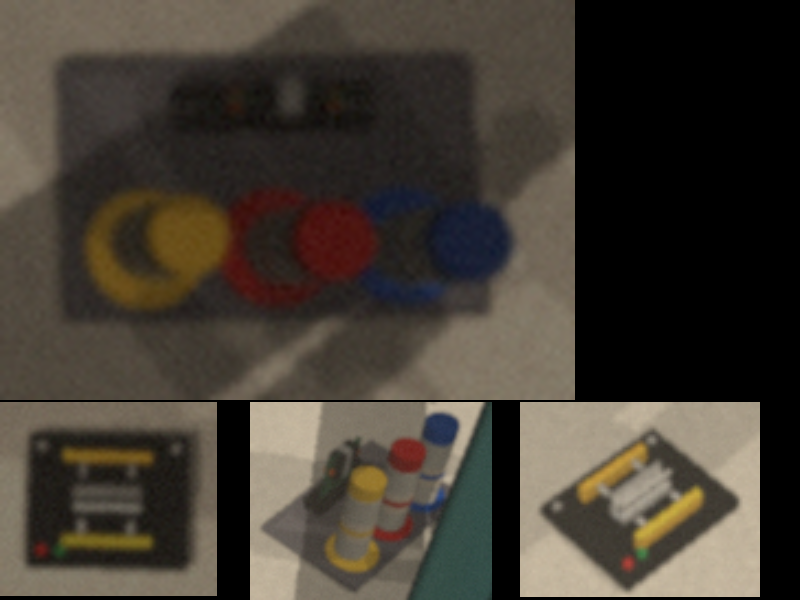

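The crop shows yellow lid (368,242), red (397,243), blue (424,243) on their own-colour discs, board in the slot around (384,215). The stand's jaws are at (262.5,206), running nearly along world y.

Run:
```python
from h import *
u=lambda x,y:(330+(x+.5)/5-.5,195+(y+.5)/5-.5)
L={n:ray("top",u(*p),.12) for n,p in dict(y=(190,235),r=(337,241),b=(470,242)).items()}
D={n:ray("top",u(*p),.01) for n,p in dict(y=(147,247),r=(278,247),b=(405,245)).items()}
for n in"yrb":print(n,L[n].round(4),D[n].round(4))
print("gaps",np.linalg.norm(L["y"]-L["r"]),np.linalg.norm(L["r"]-L["b"]),"angle",np.degrees(np.arctan2(*(L["y"]-L["b"])[:2])),np.degrees(np.arctan2(*(D["y"]-D["b"])[:2])))
R=[ray("top",u(*p),.008) for p in((58,55),(473,52),(490,313),(66,320))];print("rack",np.round(R,4).tolist(),[np.degrees(np.arctan2(*(R[i]-R[j])[:2])) for i,j in((0,1),(3,2))])
for z in(.03,.078):print("block",[ray("top",u(*p),z).round(4).tolist() for p in((170,88),(375,85),(272,105),(290,95))])
v=lambda x,y:(232+x/3.5,178+(y-402)/3.5)
for a,b in(((62,457),(152,458)),((62,541),(152,543)),((72,500),(142,500)),((28,432),(192,432)),((28,566),(190,568))):
  A,B=ray("top",v(*a),.03),ray("top",v(*b),.03);print("stand",A.round(4),B.round(4),((A+B)/2).round(4),np.degrees(np.arctan2(*(A-B)[:2])))
b=cv2.imread("pics/side0.png")
for n in"yrb":print(n,"lid in side",proj("side",L[n]).round(1), "disc",proj("side",D[n]).round(1))
s=(315,115)
print("side lids",[(315+(x-250)/2.2,115+(y-402)/2.2) for x,y in((369,478),(408,452),(441,426))])
```

```text
y [ 0.4482 -0.2411  0.12  ] [ 0.4464 -0.2408  0.01  ]
r [ 0.4474 -0.309   0.12  ] [ 0.4483 -0.3074  0.01  ]
b [ 0.4487 -0.3703  0.12  ] [ 0.4512 -0.3719  0.01  ]
gaps 0.0679401928674652 0.06135163052422036 angle -0.21332385808613386 -2.091613841270616
rack [[0.5441, -0.1952, 0.008], [0.5515, -0.4091, 0.008], [0.4181, -0.4149, 0.008], [0.4083, -0.2, 0.008]] [np.float64(-1.9855189293658517), np.float64(-2.6169446170862094)]
block [[0.5262, -0.2489, 0.03], [0.5306, -0.3524, 0.03], [0.519, -0.3003, 0.03], [0.5243, -0.3095, 0.03]]
block [[0.5211, -0.2398, 0.078], [0.5253, -0.3392, 0.078], [0.5141, -0.2892, 0.078], [0.5192, -0.298, 0.078]]
stand [0.5658 0.0419 0.03  ] [ 0.5668 -0.024   0.03  ] [0.5663 0.0089 0.03  ] -0.8999104655629591
stand [0.5041 0.0397 0.03  ] [ 0.5045 -0.0257  0.03  ] [0.5043 0.007  0.03  ] -0.31893864640507835
stand [0.5343 0.0335 0.03  ] [ 0.5357 -0.0176  0.03  ] [0.535 0.008 0.03 ] -1.5686461045986921
stand [0.5836 0.0675 0.03  ] [ 0.5868 -0.0528  0.03  ] [0.5852 0.0073 0.03  ] -1.5268628175459271
stand [0.4853 0.0638 0.03  ] [ 0.4871 -0.0536  0.03  ] [0.4862 0.0051 0.03  ] -0.9023307745949
y lid in side [368.4 148.7] disc [360.5 181.5]
r lid in side [386.7 135.7] disc [376.5 168.2]
b lid in side [401.6 124.1] disc [390.9 155.7]
side lids [(369.09090909090907, 149.54545454545453), (386.8181818181818, 137.72727272727272), (401.8181818181818, 125.9090909090909)]
```

```bash
python3 -m jog '[{"grip":70,"translation":[0,0,0],"turn":-8.5},{"grip":70,"translation":[0,0,0],"turn":-8.5},{"grip":70,"translation":[0,0,0],"turn":-8.5},{"grip":70,"translation":[0,0,0],"turn":-8.5},{"grip":70,"translation":[0,0,0],"turn":-8.5}]' 15
python3 -m jog '[{"grip":70,"translation":[0,0,0],"turn":-8.5},{"grip":70,"translation":[0,0,0],"turn":-8.5},{"grip":70,"translation":[0,0,0],"turn":-8.5},{"grip":70,"translation":[0,0,0],"turn":0},{"grip":70,"translation":[0,0,0],"turn":0}]'
python3 -c "
from h import *
print(np.round(monitor.state()['eef_rot'],3).tolist(),rel((.4475,-.241)))"
```

```text
t: 0.6
ee_pos: [0.24, -0.5494, 0.1861]
eef_rot: [[0.4, 0.917, -0.0], [0.917, -0.4, 0.001], [0.001, -0.001, -1.0]]
wrist_force: [-0.4, 0.3, 0.5]
gripper_width: 0.795
grasp_force: 0.0
t: 1.1
ee_pos: [0.24, -0.5496, 0.1863]
eef_rot: [[-0.024, 1.0, -0.0], [1.0, 0.024, 0.001], [0.001, -0.0, -1.0]]
wrist_force: [0.4, 0.0, -0.3]
gripper_width: 0.797
grasp_force: 0.0
[[-0.024, 1.0, -0.0], [1.0, 0.024, 0.001], [0.001, -0.0, -1.0]] [7.589e+00 5.368e+00 4.000e-03]
```

```bash
python3 -m jog '[{"grip":70,"translation":[0.76,0.54,0],"turn":0},{"grip":70,"translation":[0.76,0.54,0],"turn":0},{"grip":70,"translation":[0.76,0.54,0],"turn":0},{"grip":70,"translation":[0.76,0.54,0],"turn":0},{"grip":70,"translation":[0.76,0.54,0],"turn":0}]'
python3 -m jog '[{"grip":70,"translation":[0.76,0.54,0],"turn":0},{"grip":70,"translation":[0.76,0.54,0],"turn":0},{"grip":70,"translation":[0.76,0.54,0],"turn":0},{"grip":70,"translation":[0.76,0.54,0],"turn":0},{"grip":70,"translation":[0.76,0.54,0],"turn":0}]'
python3 -m jog '[{"grip":70,"translation":[0,0,0.2],"turn":0},{"grip":70,"translation":[0,0,0],"turn":0}]'
python3 - <<'E'
from h import *
print(rel((.4475,-.241),.066))
for n,b in(("top",(320,170,450,290)),("side",(310,70,430,220))):
    im=eyes.snapshot(n);c=im[b[1]:b[3],b[0]:b[2]];cv2.imwrite(f"pics/{n}1.png",cv2.resize(c,None,fx=3.6,fy=3.6,interpolation=cv2.INTER_CUBIC))
a=cv2.resize(cv2.imread("pics/top1.png"),(400,370));s=cv2.resize(cv2.imread("pics/side1.png"),(400,500));o=np.zeros((500,800,3),np.uint8);o[:370,:400]=a;o[:,400:]=s;cv2.imwrite("pics/v1.png",o)
E
```

```text
t: 1.6
ee_pos: [0.3445, -0.3936, 0.1866]
eef_rot: [[-0.024, 1.0, 0.0], [1.0, 0.024, 0.0], [0.0, 0.0, -1.0]]
wrist_force: [0.5, 0.8, 0.2]
gripper_width: 0.794
grasp_force: 0.0
t: 2.1
ee_pos: [0.4482, -0.2385, 0.1867]
eef_rot: [[-0.024, 1.0, 0.0], [1.0, 0.024, 0.0], [0.0, 0.0, -1.0]]
wrist_force: [-0.1, -0.8, -0.6]
gripper_width: 0.796
grasp_force: 0.0
t: 2.3
ee_pos: [0.4472, -0.239, 0.1778]
eef_rot: [[-0.028, 1.0, -0.002], [1.0, 0.028, 0.001], [0.001, -0.002, -1.0]]
wrist_force: [-1.0, -0.1, -1.3]
gripper_width: 0.8
grasp_force: 0.0
[-0.052  0.011  2.794]
```

View pics/v1.png

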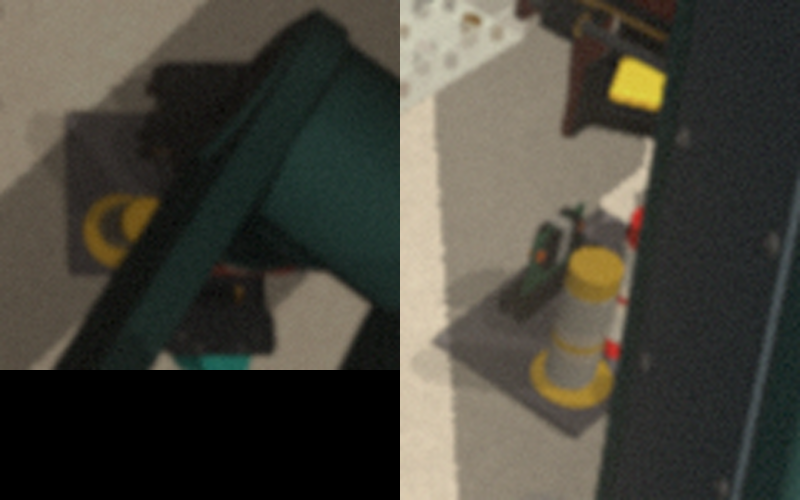

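Run:
```python
from h import *
s=monitor.state();p=np.array(s["ee_pos"]);
for q in(p,p+[0,0,.08],p+[.04,0,0],p-[.04,0,0]):print([((proj(n,q)-o)*k).round() for n,o,k in(("top",np.array([320,170]),400/130),("side",np.array([310,70]),400/120))])
```

```text
[array([162., 219.]), array([212., 199.])]
[array([187., 214.]), array([238., 101.])]
[array([161., 163.]), array([165., 170.])]
[array([162., 275.]), array([262., 230.])]
```

```bash
python3 -m jog '[{"grip":70,"translation":[-0.05,0.01,0.7],"turn":0},{"grip":70,"translation":[0,0,0.7],"turn":0},{"grip":70,"translation":[0,0,0.7],"turn":0},{"grip":70,"translation":[0,0,0.7],"turn":0},{"grip":70,"translation":[0,0,0],"turn":0}]'
python3 - <<'E'
from h import *
print(rel((.4475,-.241),.066))
im=eyes.snapshot("side");cv2.imwrite("pics/v2.png",cv2.convertScaleAbs(cv2.resize(im[80:210,310:440],None,fx=4.2,fy=4.2,interpolation=cv2.INTER_CUBIC),alpha=1.5))
E
```

```text
t: 2.9
ee_pos: [0.445, -0.2414, 0.0639]
eef_rot: [[-0.025, 1.0, -0.005], [1.0, 0.025, 0.004], [0.004, -0.005, -1.0]]
wrist_force: [-0.3, 0.1, -0.4]
gripper_width: 0.797
grasp_force: 0.0
[ 0.01   0.062 -0.053]
```

View pics/v2.png

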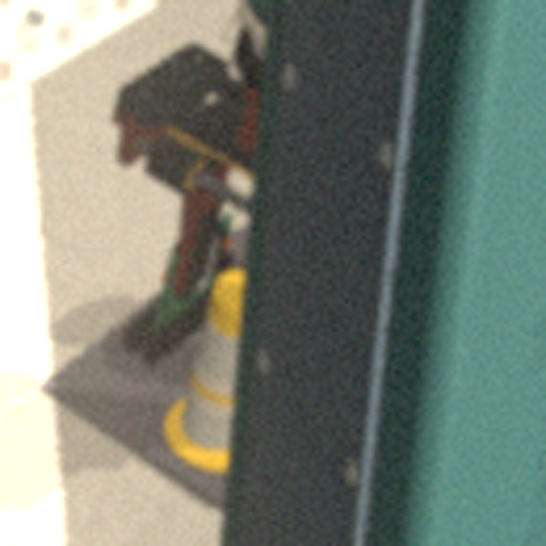

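The +x finger stands clear of the tube, between tube and board. Closing.

```bash
python3 -m jog '[{"grip":30,"translation":[0,0.06,0],"turn":0},{"grip":30,"translation":[0,0,0],"turn":0},{"grip":30,"translation":[0,0,0],"turn":0},{"grip":30,"translation":[0,0,0],"turn":0},{"grip":30,"translation":[0,0,0],"turn":0}]' 15
python3 -m jog '[{"grip":30,"translation":[0,0,0],"turn":0},{"grip":30,"translation":[0,0,-0.4],"turn":0},{"grip":30,"translation":[0,0,-0.4],"turn":0},{"grip":30,"translation":[0,0,-0.4],"turn":0},{"grip":30,"translation":[0,0,0],"turn":0}]'
python3 - <<'E'
from h import *
a=np.radians(10.4);X=np.array([np.cos(a),np.sin(a)]);Y=np.array([-np.sin(a),np.cos(a)]);c=np.array([.471,.322])
for k in(.062,0,-.062):print(k,c+k*Y,rel(c+k*Y))
E
```

```text
t: 3.45
ee_pos: [0.4506, -0.242, 0.0673]
eef_rot: [[-0.028, 1.0, 0.001], [1.0, 0.028, -0.001], [-0.001, 0.001, -1.0]]
wrist_force: [-0.7, -0.6, 5.1]
gripper_width: 0.435
grasp_force: 15.0
t: 3.95
ee_pos: [0.4518, -0.2426, 0.1162]
eef_rot: [[-0.028, 1.0, 0.003], [1.0, 0.028, -0.002], [-0.002, 0.003, -1.0]]
wrist_force: [-0.2, -0.0, -0.9]
gripper_width: 0.431
grasp_force: 14.9
0.062 [0.45980781 0.38298143] [15.628  0.638 -0.029]
0 [0.471 0.322] [14.096  0.875 -0.025]
-0.062 [0.48219219 0.26101857] [12.564  1.112 -0.022]
```

```bash
for i in 1; do
python3 -m jog '[{"grip":30,"translation":[0.5,0.04,0],"turn":0},{"grip":30,"translation":[0.98,0.04,0],"turn":0},{"grip":30,"translation":[0.98,0.04,0],"turn":0},{"grip":30,"translation":[0.98,0.04,0],"turn":0},{"grip":30,"translation":[0.98,0.04,0],"turn":0}]'
python3 -m jog '[{"grip":30,"translation":[0.98,0.04,0],"turn":0},{"grip":30,"translation":[0.98,0.04,0],"turn":0},{"grip":30,"translation":[0.98,0.04,0],"turn":0},{"grip":30,"translation":[0.98,0.04,0],"turn":0},{"grip":30,"translation":[0.98,0.04,0],"turn":0}]'
python3 -m jog '[{"grip":30,"translation":[0.98,0.04,0],"turn":0},{"grip":30,"translation":[0.98,0.04,0],"turn":0},{"grip":30,"translation":[0.98,0.04,0],"turn":0},{"grip":30,"translation":[0.98,0.04,0],"turn":0},{"grip":30,"translation":[0.98,0.04,0],"turn":0}]'
python3 -m jog '[{"grip":30,"translation":[0.9,0.04,0],"turn":0},{"grip":30,"translation":[0.5,0.04,0],"turn":0},{"grip":30,"translation":[0,0,0],"turn":0},{"grip":30,"translation":[0,0,0],"turn":0}]'
done | grep -E "t:|ee_pos|width"
python3 - <<'E'
from h import *
print(rel((.4598,.383),.062))
im=eyes.snapshot("top");im2=eyes.snapshot("side");cv2.imwrite("pics/v3.png",np.hstack([im[160:290,60:250],im2[190:320,50:240]]).repeat(2,0).repeat(2,1))
E
```

```text
t: 4.45
ee_pos: [0.4527, -0.0633, 0.1138]
eef_rot: [[-0.027, 1.0, -0.001], [1.0, 0.027, 0.001], [0.001, -0.001, -1.0]]
gripper_width: 0.425
t: 4.95
ee_pos: [0.4552, 0.1328, 0.1138]
eef_rot: [[-0.028, 1.0, -0.001], [1.0, 0.028, -0.0], [-0.0, -0.001, -1.0]]
gripper_width: 0.43
t: 5.45
ee_pos: [0.4577, 0.3288, 0.1135]
eef_rot: [[-0.028, 1.0, -0.001], [1.0, 0.028, -0.001], [-0.001, -0.001, -1.0]]
gripper_width: 0.431
t: 5.85
ee_pos: [0.4593, 0.3829, 0.1135]
eef_rot: [[-0.029, 1.0, -0.002], [1.0, 0.029, -0.002], [-0.001, -0.002, -1.0]]
gripper_width: 0.433
[0.004 0.014 1.287]
```

View pics/v3.png

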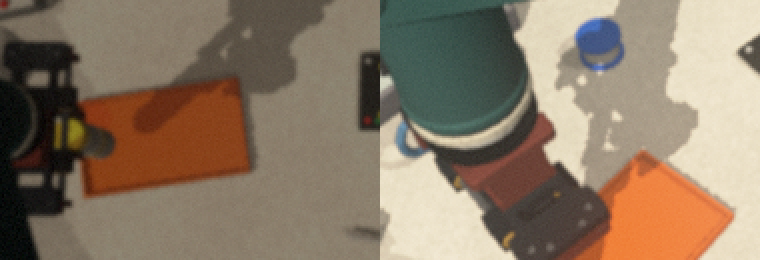

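The yellow tube (top crop (75,133) lid) hangs above the far +y end of the tray, inside its rim. Lowering.

```bash
python3 -m jog '[{"grip":30,"translation":[0,0,0.5],"turn":0},{"grip":30,"translation":[0,0,0.5],"turn":0},{"grip":30,"translation":[0,0,0.2],"turn":0},{"grip":30,"translation":[0,0,0.06],"turn":0},{"grip":30,"translation":[0,0,0],"turn":0}]'
python3 -m jog '[{"grip":30,"translation":[0,0,0.04],"turn":0},{"grip":30,"translation":[0,0,0],"turn":0}]'
```

```text
t: 6.45
ee_pos: [0.4604, 0.383, 0.0644]
eef_rot: [[-0.027, 1.0, -0.0], [1.0, 0.027, -0.0], [-0.0, -0.0, -1.0]]
wrist_force: [-1.6, 0.2, -0.3]
gripper_width: 0.427
grasp_force: 14.9
t: 6.65
ee_pos: [0.4608, 0.3837, 0.0634]
eef_rot: [[-0.028, 1.0, 0.001], [1.0, 0.028, 0.001], [0.001, 0.001, -1.0]]
wrist_force: [-0.9, 0.2, -0.4]
gripper_width: 0.43
grasp_force: 14.9
```

```bash
for i in 1; do python3 -m jog '[{"grip":30,"translation":[0,0,0.04],"turn":0},{"grip":30,"translation":[0,0,0],"turn":0}]'
python3 -m jog '[{"grip":30,"translation":[0,0,0.04],"turn":0},{"grip":30,"translation":[0,0,0],"turn":0}]'
python3 -m jog '[{"grip":46,"translation":[0,0,0],"turn":0},{"grip":62,"translation":[0,0,0],"turn":0},{"grip":62,"translation":[0,0,0],"turn":0}]'
python3 -m jog '[{"grip":62,"translation":[0,0,-0.5],"turn":0},{"grip":62,"translation":[0,0,-0.9],"turn":0},{"grip":62,"translation":[0,0,-0.9],"turn":0},{"grip":62,"translation":[0,0,-0.4],"turn":0},{"grip":62,"translation":[0,0,0],"turn":0}]'; done | grep -E "ee_pos|wrist|width"
python3 -c "
from h import *
print(rel((.449,-.307)))"
```

```text
ee_pos: [0.4605, 0.3837, 0.0614]
wrist_force: [0.5, 0.6, -0.3]
gripper_width: 0.429
ee_pos: [0.4608, 0.3844, 0.0612]
wrist_force: [-3.4, -0.8, 11.1]
gripper_width: 0.433
ee_pos: [0.4602, 0.3835, 0.0594]
wrist_force: [1.0, 0.3, 0.0]
gripper_width: 0.662
ee_pos: [0.4621, 0.3847, 0.1702]
wrist_force: [0.5, -0.0, 0.3]
gripper_width: 0.702
[-17.276  -0.809  -0.055]
```

```bash
for i in 1; do
python3 -m jog '[{"grip":62,"translation":[-0.96,-0.045,0],"turn":0},{"grip":62,"translation":[-0.96,-0.045,0],"turn":0},{"grip":62,"translation":[-0.96,-0.045,0],"turn":0},{"grip":62,"translation":[-0.96,-0.045,0],"turn":0},{"grip":62,"translation":[-0.96,-0.045,0],"turn":0}]'
python3 -m jog '[{"grip":62,"translation":[-0.96,-0.045,0],"turn":0},{"grip":62,"translation":[-0.96,-0.045,0],"turn":0},{"grip":62,"translation":[-0.96,-0.045,0],"turn":0},{"grip":62,"translation":[-0.96,-0.045,0],"turn":0},{"grip":62,"translation":[-0.96,-0.045,0],"turn":0}]'
python3 -m jog '[{"grip":62,"translation":[-0.96,-0.045,0],"turn":0},{"grip":62,"translation":[-0.96,-0.045,0],"turn":0},{"grip":62,"translation":[-0.96,-0.045,0],"turn":0},{"grip":62,"translation":[-0.96,-0.045,0],"turn":0},{"grip":62,"translation":[-0.96,-0.045,0],"turn":0}]'
python3 -m jog '[{"grip":62,"translation":[-0.96,-0.045,0],"turn":0},{"grip":62,"translation":[-0.96,-0.045,0],"turn":0},{"grip":62,"translation":[-0.96,-0.045,0],"turn":0},{"grip":62,"translation":[0,0,0],"turn":0},{"grip":62,"translation":[0,0,0],"turn":0}]'; done | grep -E "ee_pos|wrist|width"
python3 - <<'E'
from h import *
print(rel((.449,-.307),.066))
im=eyes.snapshot("top");cv2.imwrite("pics/t4.png",im)
c=blob(im,(18,120,50),(35,255,255),(80,190,200,270))[0];(u,w,_)=[*cv2.minEnclosingCircle(c)[0],0];print("yellow in tray",cv2.boundingRect(c),ray("top",(u,w),.114))
im=eyes.snapshot("side");cv2.imwrite("pics/s4.png",im)
E
```

```text
ee_pos: [0.4552, 0.1896, 0.1658]
wrist_force: [0.5, -1.2, 0.4]
gripper_width: 0.709
ee_pos: [0.4516, -0.0022, 0.166]
wrist_force: [-0.6, -0.3, 0.5]
gripper_width: 0.708
ee_pos: [0.448, -0.1941, 0.1659]
wrist_force: [0.4, -0.5, -0.0]
gripper_width: 0.709
ee_pos: [0.4461, -0.3081, 0.1658]
wrist_force: [-0.5, 0.5, -0.5]
gripper_width: 0.71
[0.019 0.079 2.494]
yellow in tray (94, 222, 18, 17) [0.45786399 0.3828969  0.114     ]
```

```bash
for i in 1; do
python3 -m jog '[{"grip":62,"translation":[0.02,0.07,0.8],"turn":0},{"grip":62,"translation":[0,0,0.8],"turn":0},{"grip":62,"translation":[0,0,0.7],"turn":0},{"grip":62,"translation":[0,0,0.2],"turn":0},{"grip":62,"translation":[0,0,0],"turn":0}]'
python3 -m jog '[{"grip":30,"translation":[0,0,0],"turn":0},{"grip":30,"translation":[0,0,0],"turn":0},{"grip":30,"translation":[0,0,0],"turn":0},{"grip":30,"translation":[0,0,0],"turn":0},{"grip":30,"translation":[0,0,0],"turn":0}]'
python3 -m jog '[{"grip":30,"translation":[0,0,0],"turn":0},{"grip":30,"translation":[0,0,-0.4],"turn":0},{"grip":30,"translation":[0,0,-0.4],"turn":0},{"grip":30,"translation":[0,0,-0.4],"turn":0},{"grip":30,"translation":[0,0,0],"turn":0}]'; done | grep -E "ee_pos|wrist|width|grasp"
python3 -c "
from h import *
print(rel((.471,.322)))"
```

```text
ee_pos: [0.449, -0.3055, 0.0665]
wrist_force: [0.2, 0.7, -0.1]
gripper_width: 0.703
grasp_force: 0.0
ee_pos: [0.4503, -0.3082, 0.0684]
wrist_force: [-1.0, -0.3, 6.1]
gripper_width: 0.429
grasp_force: 15.0
ee_pos: [0.4511, -0.3086, 0.1173]
wrist_force: [0.1, 0.6, -0.5]
gripper_width: 0.432
grasp_force: 14.9
[15.745  0.931 -0.037]
```

```bash
for i in 1; do
python3 -m jog '[{"grip":30,"translation":[0.5,0.058,0],"turn":0},{"grip":30,"translation":[0.98,0.058,0],"turn":0},{"grip":30,"translation":[0.98,0.058,0],"turn":0},{"grip":30,"translation":[0.98,0.058,0],"turn":0},{"grip":30,"translation":[0.98,0.058,0],"turn":0}]'
python3 -m jog '[{"grip":30,"translation":[0.98,0.058,0],"turn":0},{"grip":30,"translation":[0.98,0.058,0],"turn":0},{"grip":30,"translation":[0.98,0.058,0],"turn":0},{"grip":30,"translation":[0.98,0.058,0],"turn":0},{"grip":30,"translation":[0.98,0.058,0],"turn":0}]'
python3 -m jog '[{"grip":30,"translation":[0.98,0.058,0],"turn":0},{"grip":30,"translation":[0.98,0.058,0],"turn":0},{"grip":30,"translation":[0.98,0.058,0],"turn":0},{"grip":30,"translation":[0.98,0.058,0],"turn":0},{"grip":30,"translation":[0.98,0.058,0],"turn":0}]'
python3 -m jog '[{"grip":30,"translation":[0.95,0.058,0],"turn":0},{"grip":30,"translation":[0.57,0,0],"turn":0},{"grip":30,"translation":[0,0,0],"turn":0},{"grip":30,"translation":[0,0,0],"turn":0}]'
python3 -m jog '[{"grip":30,"translation":[0,0,0.5],"turn":0},{"grip":30,"translation":[0,0,0.5],"turn":0},{"grip":30,"translation":[0,0,0.2],"turn":0},{"grip":30,"translation":[0,0,0],"turn":0},{"grip":30,"translation":[0,0,0],"turn":0}]'
done | grep -E "ee_pos|wrist|width"
python3 -c "
from h import *
print(rel((.471,.322),.063))"
```

```text
ee_pos: [0.4559, -0.1288, 0.1146]
wrist_force: [0.5, 0.3, -0.9]
gripper_width: 0.434
ee_pos: [0.462, 0.0674, 0.1147]
wrist_force: [0.3, -0.2, -1.2]
gripper_width: 0.427
ee_pos: [0.4681, 0.2635, 0.1146]
wrist_force: [0.8, 0.3, -1.0]
gripper_width: 0.431
ee_pos: [0.4686, 0.3225, 0.1145]
wrist_force: [-0.3, 0.5, -0.6]
gripper_width: 0.433
ee_pos: [0.4698, 0.3223, 0.0678]
wrist_force: [-0.4, 0.2, -0.6]
gripper_width: 0.429
[-0.009  0.03   0.121]
```

```bash
for i in 1; do
python3 -m jog '[{"grip":30,"translation":[0,0,0.08],"turn":0},{"grip":30,"translation":[0,0,0.04],"turn":0},{"grip":30,"translation":[0,0,0.03],"turn":0},{"grip":30,"translation":[0,0,0],"turn":0}]'
python3 -m jog '[{"grip":46,"translation":[0,0,0],"turn":0},{"grip":62,"translation":[0,0,0],"turn":0},{"grip":62,"translation":[0,0,0],"turn":0}]'
python3 -m jog '[{"grip":62,"translation":[0,0,-0.5],"turn":0},{"grip":62,"translation":[0,0,-0.9],"turn":0},{"grip":62,"translation":[0,0,-0.9],"turn":0},{"grip":62,"translation":[0,0,-0.4],"turn":0},{"grip":62,"translation":[0,0,0],"turn":0}]'; done | grep -E "ee_pos|wrist|width"
python3 -c "
from h import *
print(rel((.4505,-.373)))"
```

```text
ee_pos: [0.47, 0.3234, 0.0625]
wrist_force: [-0.2, -0.3, 4.9]
gripper_width: 0.428
ee_pos: [0.4695, 0.323, 0.0615]
wrist_force: [-0.9, 0.1, 0.3]
gripper_width: 0.66
ee_pos: [0.4715, 0.324, 0.1723]
wrist_force: [0.1, 0.3, 0.3]
gripper_width: 0.71
[-17.403  -1.01   -0.051]
```

```bash
for i in 1; do
python3 -m jog '[{"grip":62,"translation":[-0.97,-0.052,0],"turn":0},{"grip":62,"translation":[-0.97,-0.052,0],"turn":0},{"grip":62,"translation":[-0.97,-0.052,0],"turn":0},{"grip":62,"translation":[-0.97,-0.052,0],"turn":0},{"grip":62,"translation":[-0.97,-0.052,0],"turn":0}]'
python3 -m jog '[{"grip":62,"translation":[-0.97,-0.052,0],"turn":0},{"grip":62,"translation":[-0.97,-0.052,0],"turn":0},{"grip":62,"translation":[-0.97,-0.052,0],"turn":0},{"grip":62,"translation":[-0.97,-0.052,0],"turn":0},{"grip":62,"translation":[-0.97,-0.052,0],"turn":0}]'
python3 -m jog '[{"grip":62,"translation":[-0.97,-0.052,0],"turn":0},{"grip":62,"translation":[-0.97,-0.052,0],"turn":0},{"grip":62,"translation":[-0.97,-0.052,0],"turn":0},{"grip":62,"translation":[-0.97,-0.052,0],"turn":0},{"grip":62,"translation":[-0.97,-0.052,0],"turn":0}]'
python3 -m jog '[{"grip":62,"translation":[-0.97,-0.052,0],"turn":0},{"grip":62,"translation":[-0.97,-0.052,0],"turn":0},{"grip":62,"translation":[-0.9,0,0],"turn":0},{"grip":62,"translation":[0,0,0],"turn":0},{"grip":62,"translation":[0,0,0],"turn":0}]'; done | grep -E "ee_pos|wrist"
python3 -c "
from h import *
print(rel((.4505,-.373),.067))"
```

```text
ee_pos: [0.4631, 0.1271, 0.168]
wrist_force: [-0.1, 0.8, -0.3]
ee_pos: [0.4582, -0.0668, 0.1681]
wrist_force: [0.3, -0.4, -0.8]
ee_pos: [0.4533, -0.2607, 0.1678]
wrist_force: [0.4, 0.3, 0.6]
ee_pos: [0.4525, -0.3731, 0.1676]
wrist_force: [-0.2, 0.5, 0.2]
[-0.004 -0.044  2.515]
```

```bash
for i in 1; do
python3 -m jog '[{"grip":62,"translation":[0,-0.04,0.8],"turn":0},{"grip":62,"translation":[0,0,0.8],"turn":0},{"grip":62,"translation":[0,0,0.7],"turn":0},{"grip":62,"translation":[0,0,0.2],"turn":0},{"grip":62,"translation":[0,0,0],"turn":0}]'
python3 -m jog '[{"grip":30,"translation":[0,0,0],"turn":0},{"grip":30,"translation":[0,0,0],"turn":0},{"grip":30,"translation":[0,0,0],"turn":0},{"grip":30,"translation":[0,0,0],"turn":0},{"grip":30,"translation":[0,0,0],"turn":0}]'
python3 -m jog '[{"grip":30,"translation":[0,0,0],"turn":0},{"grip":30,"translation":[0,0,-0.4],"turn":0},{"grip":30,"translation":[0,0,-0.4],"turn":0},{"grip":30,"translation":[0,0,-0.4],"turn":0},{"grip":30,"translation":[0,0,0],"turn":0}]'; done | grep -E "ee_pos|wrist|width|grasp"
python3 -c "
from h import *
print(rel((.482,.261)))"
```

```text
ee_pos: [0.4509, -0.3711, 0.0681]
wrist_force: [-0.1, 0.7, 0.0]
gripper_width: 0.708
grasp_force: 0.0
ee_pos: [0.4523, -0.3742, 0.0705]
wrist_force: [-1.5, 0.7, 5.9]
gripper_width: 0.429
grasp_force: 15.0
ee_pos: [0.453, -0.3747, 0.1194]
wrist_force: [1.0, -0.4, -1.4]
gripper_width: 0.423
grasp_force: 14.9
[15.865  1.163 -0.04 ]
```

```bash
for i in 1; do
python3 -m jog '[{"grip":30,"translation":[0.6,0.07,0],"turn":0},{"grip":30,"translation":[0.98,0.075,0],"turn":0},{"grip":30,"translation":[0.98,0.075,0],"turn":0},{"grip":30,"translation":[0.98,0.075,0],"turn":0},{"grip":30,"translation":[0.98,0.075,0],"turn":0}]'
python3 -m jog '[{"grip":30,"translation":[0.98,0.075,0],"turn":0},{"grip":30,"translation":[0.98,0.075,0],"turn":0},{"grip":30,"translation":[0.98,0.075,0],"turn":0},{"grip":30,"translation":[0.98,0.075,0],"turn":0},{"grip":30,"translation":[0.98,0.075,0],"turn":0}]'
python3 -m jog '[{"grip":30,"translation":[0.98,0.075,0],"turn":0},{"grip":30,"translation":[0.98,0.075,0],"turn":0},{"grip":30,"translation":[0.98,0.075,0],"turn":0},{"grip":30,"translation":[0.98,0.075,0],"turn":0},{"grip":30,"translation":[0.98,0.075,0],"turn":0}]'
python3 -m jog '[{"grip":30,"translation":[0.98,0.075,0],"turn":0},{"grip":30,"translation":[0.56,0.05,0],"turn":0},{"grip":30,"translation":[0,0,0],"turn":0},{"grip":30,"translation":[0,0,0],"turn":0}]'
python3 -m jog '[{"grip":30,"translation":[0,0,0.5],"turn":0},{"grip":30,"translation":[0,0,0.5],"turn":0},{"grip":30,"translation":[0,0,0.2],"turn":0},{"grip":30,"translation":[0,0,0],"turn":0},{"grip":30,"translation":[0,0,0],"turn":0}]'
done | grep -E "ee_pos|wrist|width"
python3 -c "
from h import *
print(rel((.482,.261),.065))"
```

```text
ee_pos: [0.4609, -0.1906, 0.1166]
wrist_force: [1.1, 0.2, -0.4]
gripper_width: 0.428
ee_pos: [0.4706, 0.0056, 0.1168]
wrist_force: [0.9, -0.1, -0.9]
gripper_width: 0.428
ee_pos: [0.48, 0.2019, 0.1167]
wrist_force: [1.0, -1.0, -1.0]
gripper_width: 0.429
ee_pos: [0.4833, 0.2618, 0.1166]
wrist_force: [-1.6, -0.2, -0.5]
gripper_width: 0.432
ee_pos: [0.4842, 0.2615, 0.0698]
wrist_force: [0.8, -1.0, -0.1]
gripper_width: 0.435
[-0.011 -0.056  0.121]
```

```bash
for i in 1; do
python3 -m jog '[{"grip":30,"translation":[0,0,0.08],"turn":0},{"grip":30,"translation":[0,0,0.04],"turn":0},{"grip":30,"translation":[0,0,0.03],"turn":0},{"grip":30,"translation":[0,0,0],"turn":0}]'
python3 -m jog '[{"grip":46,"translation":[0,0,0],"turn":0},{"grip":62,"translation":[0,0,0],"turn":0},{"grip":62,"translation":[0,0,0],"turn":0}]'
python3 -m jog '[{"grip":62,"translation":[0,0,-0.5],"turn":0},{"grip":62,"translation":[0,0,-0.9],"turn":0},{"grip":62,"translation":[0,0,-0.9],"turn":0},{"grip":62,"translation":[0,0,-0.4],"turn":0},{"grip":62,"translation":[0,0,0],"turn":0}]'; done | grep -E "ee_pos|wrist|width"
python3 - <<'E'
from h import *
a=eyes.snapshot("top");b=eyes.snapshot("side");cv2.imwrite("pics/t5.png",a);cv2.imwrite("pics/s5.png",b)
o=np.zeros((600,800,3),np.uint8)
f=lambda im,x0,y0,x1,y1,k:cv2.resize(im[y0:y1,x0:x1],None,fx=k,fy=k,interpolation=cv2.INTER_CUBIC)
A=f(a,335,195,435,265,5);o[:350,:500]=cv2.convertScaleAbs(A,alpha=1.6)
B=f(b,315,120,415,205,3);B=cv2.convertScaleAbs(B,alpha=1.6);o[:255,500:800]=B
C=f(a,70,160,250,270,2.5);o[352:600,:450]=C[:248]
D=f(b,90,250,250,384,1.85);o[352:600,500:796]=D[:248,:296]
cv2.imwrite("pics/v5.png",o)
E
```

```text
ee_pos: [0.4846, 0.2625, 0.0645]
wrist_force: [-0.8, -0.5, 6.1]
gripper_width: 0.431
ee_pos: [0.484, 0.2621, 0.0635]
wrist_force: [-0.2, -0.1, -0.6]
gripper_width: 0.67
ee_pos: [0.486, 0.2629, 0.1741]
wrist_force: [0.1, 0.4, -0.1]
gripper_width: 0.705
```

View pics/v5.png

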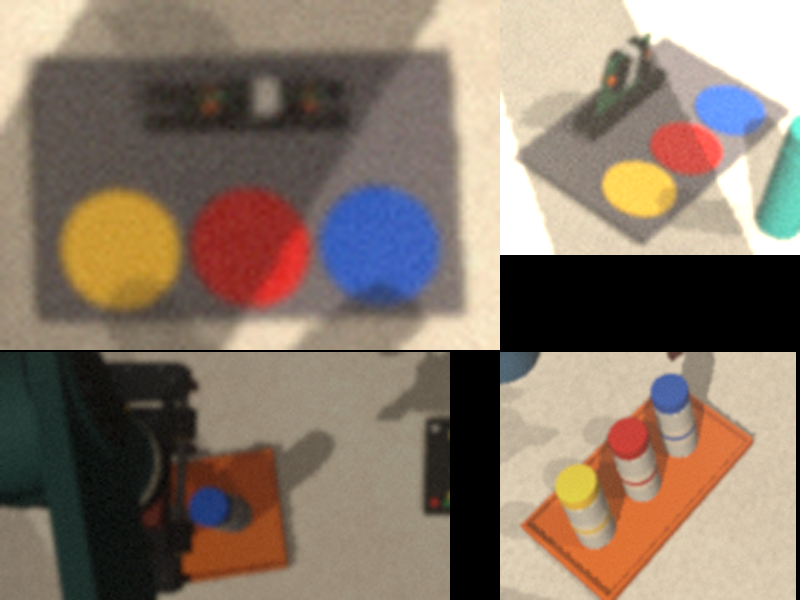

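Tubes stand upright in the tray (yellow, red, blue lids in the side crop), the three discs are empty, and the board is in its slot (white label of the block at top crop (265,97)). Measuring discs and board.

Run:
```python
from h import *
a=cv2.imread("pics/t5.png");D={}
for n,lo,hi,box in(("y",(18,100,40),(35,255,255),(340,225,373,262)),("r",(0,120,40),(9,255,255),(370,225,400,262)),("b",(105,110,30),(130,255,255),(395,225,430,262))):
    c=blob(a,lo,hi,box)[0];(e,ax,_)=cv2.fitEllipse(c);D[n]=ray("top",e,.010);print(n,np.round(e,1),np.round(ax,1),D[n].round(4))
d=D["y"]-D["b"];print("span",np.linalg.norm(d));yv=d/np.linalg.norm(d);xv=np.array([yv[1],-yv[0],0]);m=(D["y"]+D["r"]+D["b"])/3
print("yaw",np.degrees(np.arctan2(xv[1],xv[0])),"mean",m)
top=m+.071*xv;top[2]=.078;print("slot",top)
k=lambda p:((p-[335,195])*5).round()
for dy in(-.03,-.018,0,.018,.03):print(dy,k(proj("top",top+dy*yv)),((proj("side",top+dy*yv)-[315,120])*3+[500,0]).round())
u=lambda x,y:(335+(x+.5)/5-.5,195+(y+.5)/5-.5)
for p in((265,97),(210,98),(310,98)):print(ray("top",u(*p),.078).round(4))
b=cv2.imread("pics/s5.png")[128:170,325:380];c=cv2.convertScaleAbs(cv2.resize(a[203:228,358:412],None,fx=10,fy=10,interpolation=cv2.INTER_CUBIC),alpha=1.8);s=cv2.convertScaleAbs(cv2.resize(b,None,fx=8,fy=8,interpolation=cv2.INTER_CUBIC),alpha=1.6)
o=np.zeros((600,560,3),np.uint8);o[:250,:540]=c;o[255:255+336,:440]=s;cv2.imwrite("pics/v6.png",o)
```

```text
y [358.6 244.4] [23.8 24.3] [ 0.4455 -0.2398  0.01  ]
r [384.6 244. ] [22.9 23.8] [ 0.4483 -0.3058  0.01  ]
b [410.4 243.5] [21.7 23. ] [ 0.4514 -0.3715  0.01  ]
span 0.13182946066390414
yaw 2.562826850085124 mean [ 0.44836118 -0.30570712  0.01      ]
slot [ 0.51929016 -0.30253237  0.078     ]
-0.03 [334.  92.] [651.  29.]
-0.018 [310.  93.] [642.  35.]
0 [272.  93.] [629.  45.]
0.018 [235.  94.] [616.  55.]
0.03 [211.  94.] [607.  62.]
[ 0.5183 -0.298   0.078 ]
[ 0.517  -0.2713  0.078 ]
[ 0.5184 -0.3197  0.078 ]
```

View pics/v6.png

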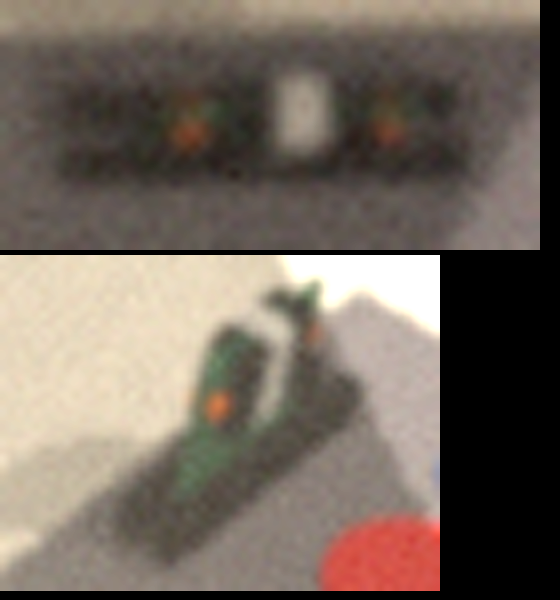

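The white stripe crosses the middle of the block: top (388,214), side (359,136), giving board at about (0.519,-0.300), consistent with disc row + 71 mm.

```bash
for i in 1; do
python3 -m jog '[{"grip":50,"translation":[-0.94,0.029,0],"turn":0},{"grip":50,"translation":[-0.94,0.029,0],"turn":0},{"grip":50,"translation":[-0.94,0.029,0],"turn":0},{"grip":50,"translation":[-0.94,0.029,0],"turn":0},{"grip":50,"translation":[-0.94,0.029,0],"turn":0}]' 45
python3 -m jog '[{"grip":50,"translation":[-0.94,0.029,0],"turn":0},{"grip":50,"translation":[-0.94,0.029,0],"turn":0},{"grip":50,"translation":[-0.94,0.029,0],"turn":0},{"grip":50,"translation":[-0.94,0.029,0],"turn":0},{"grip":50,"translation":[-0.94,0.029,0],"turn":0}]'
python3 -m jog '[{"grip":50,"translation":[-0.94,0.029,0],"turn":0},{"grip":50,"translation":[-0.94,0.029,0],"turn":0},{"grip":50,"translation":[-0.94,0.029,0],"turn":0},{"grip":50,"translation":[-0.94,0.029,0],"turn":0},{"grip":50,"translation":[-0.94,0.029,0],"turn":0}]'
python3 -m jog '[{"grip":50,"translation":[0,0,0.7],"turn":0},{"grip":50,"translation":[0,0,0.7],"turn":0},{"grip":50,"translation":[0,0,0],"turn":0},{"grip":50,"translation":[0,0,0],"turn":0}]'; done | grep -E "ee_pos|wrist|width|rot"
python3 -c "
from h import *
print(rel((.519,-.300),.044))"
```

```text
ee_pos: [0.4934, 0.0729, 0.1695]
eef_rot: [[-0.028, 1.0, -0.004], [1.0, 0.028, 0.0], [0.0, -0.004, -1.0]]
wrist_force: [0.7, 0.7, 0.2]
gripper_width: 0.57
ee_pos: [0.5045, -0.1145, 0.1694]
eef_rot: [[-0.028, 1.0, -0.003], [1.0, 0.028, 0.001], [0.001, -0.003, -1.0]]
wrist_force: [1.0, -0.4, 0.2]
gripper_width: 0.57
ee_pos: [0.5157, -0.3019, 0.169]
eef_rot: [[-0.028, 1.0, -0.003], [1.0, 0.028, 0.003], [0.003, -0.003, -1.0]]
wrist_force: [-0.4, 1.2, -0.4]
gripper_width: 0.567
ee_pos: [0.5159, -0.3003, 0.1139]
eef_rot: [[-0.028, 1.0, -0.003], [1.0, 0.028, 0.002], [0.003, -0.003, -1.0]]
wrist_force: [0.6, 0.1, 0.5]
gripper_width: 0.571
[-0.     0.083  1.748]
```

```bash
for i in 1; do
python3 -m jog '[{"grip":50,"translation":[0,0.083,0.6],"turn":0},{"grip":50,"translation":[0,0,0.6],"turn":0},{"grip":50,"translation":[0,0,0.45],"turn":0},{"grip":50,"translation":[0,0,0.1],"turn":0},{"grip":50,"translation":[0,0,0],"turn":0}]' 5
python3 -m jog '[{"grip":8,"translation":[0,0,0],"turn":0},{"grip":8,"translation":[0,0,0],"turn":0},{"grip":8,"translation":[0,0,0],"turn":0},{"grip":8,"translation":[0,0,0],"turn":0},{"grip":8,"translation":[0,0,0],"turn":0}]' 5
python3 -m jog '[{"grip":8,"translation":[0,0,0],"turn":0},{"grip":8,"translation":[0,0,0],"turn":0}]' 5
done | grep -E "ee_pos|wrist|width|grasp"
```

```text
ee_pos: [0.5208, -0.301, 0.0459]
wrist_force: [0.8, -0.0, 0.1]
gripper_width: 0.573
grasp_force: 0.0
ee_pos: [0.5205, -0.3012, 0.0458]
wrist_force: [0.2, -0.3, -0.3]
gripper_width: 0.154
grasp_force: 0.0
ee_pos: [0.5204, -0.3011, 0.0454]
wrist_force: [-0.9, -0.4, 0.5]
gripper_width: 0.095
grasp_force: 0.0
```

Run:
```python
from h import *
a=eyes.snapshot("top");b=eyes.snapshot("side");cv2.imwrite("pics/t7.png",a);cv2.imwrite("pics/s7.png",b)
f=lambda im,x0,y0,x1,y1,k:cv2.convertScaleAbs(cv2.resize(im[y0:y1,x0:x1],None,fx=k,fy=k,interpolation=cv2.INTER_CUBIC),alpha=1.6)
o=np.zeros((480,800,3),np.uint8);o[:480,:400]=f(a,330,160,430,280,4);o[:480,400:]=f(b,320,70,420,190,4);cv2.imwrite("pics/v7.png",o)
p=np.array(monitor.state()["ee_pos"]);print(((proj("side",p)-[320,70])*4+[400,0]).round(),((proj("top",p)-[330,160])*4).round())
```

```text
[541. 299.] [223. 218.]
```

View pics/v7.png

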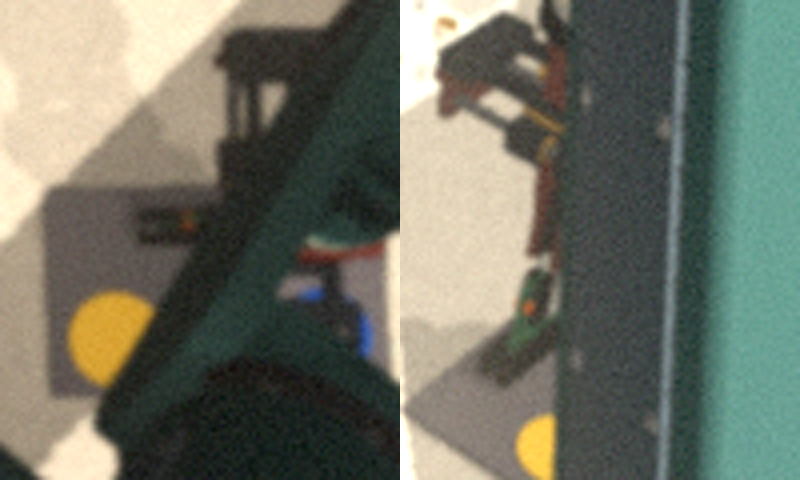

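The side crop shows the fingertips at (541,255), above the board's top (540,270), although the reported TCP should appear at (541,299): tips look ~30 mm higher than reported. Checking the number.

```bash
python3 - <<'E'
from h import *
s=monitor.state();p=np.array(s["ee_pos"]);print(s["ee_pos"],s["qpos"])
for dz in(0,.01,.02,.03,.035,.04):print(dz,((proj("side",p+[0,0,dz])-[320,70])*4+[400,0]).round())
E
python3 -m jog '[{"grip":45,"translation":[0,0,-0.2],"turn":0},{"grip":45,"translation":[0,0,0],"turn":0},{"grip":45,"translation":[0,0,0],"turn":0},{"grip":45,"translation":[0,0,0],"turn":0},{"grip":45,"translation":[0,0,0],"turn":0}]' 5
python3 - <<'E'
from h import *
a=eyes.snapshot("top");b=eyes.snapshot("side")
f=lambda im,x0,y0,x1,y1,k:cv2.convertScaleAbs(cv2.resize(im[y0:y1,x0:x1],None,fx=k,fy=k,interpolation=cv2.INTER_CUBIC),alpha=1.6)
cv2.imwrite("pics/v8.png",f(b,320,70,400,190,5))
p=np.array(monitor.state()["ee_pos"])
for d in((0,0,0),(.03,0,0),(-.03,0,0),(.03,.01,0),(.03,-.01,0),(.03,0,.03)):print(d,((proj("side",p+d)-[320,70])*5).round())
E
```

```text
[ 0.52035284 -0.30109076  0.04538135] [-6.39460241e-01  5.14691894e-01  1.65025540e+00  7.62476513e-05
  9.76849703e-01 -6.67289398e-01]
0 [541. 299.]
0.01 [543. 287.]
0.02 [546. 275.]
0.03 [549. 264.]
0.035 [550. 258.]
0.04 [552. 252.]
t: 25.95
ee_pos: [0.5203, -0.301, 0.0534]
eef_rot: [[-0.028, 1.0, -0.0], [1.0, 0.028, 0.0], [0.0, -0.0, -1.0]]
wrist_force: [-0.0, -1.0, -0.2]
gripper_width: 0.494
grasp_force: 0.0
(0, 0, 0) [179. 362.]
(0.03, 0, 0) [133. 333.]
(-0.03, 0, 0) [225. 392.]
(0.03, 0.01, 0) [121. 341.]
(0.03, -0.01, 0) [146. 324.]
(0.03, 0, 0.03) [142. 288.]
```

View pics/v8.png

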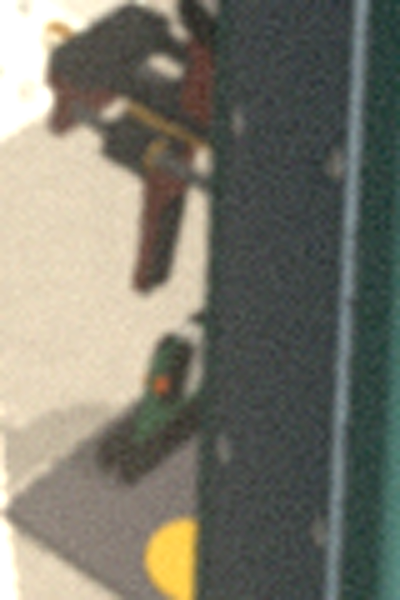

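Tip seen at (145,290) agrees with a point 30 mm above the reported TCP, so tips sit ~33 mm higher than reported; I go correspondingly lower.

```bash
for i in 1; do
python3 -m jog '[{"grip":45,"translation":[0,-0.02,0.3],"turn":0},{"grip":45,"translation":[0,0,0.3],"turn":0},{"grip":45,"translation":[0,0,0],"turn":0}]' 5
python3 -m jog '[{"grip":45,"translation":[0,0,0.25],"turn":0},{"grip":45,"translation":[0,0,0.15],"turn":0},{"grip":45,"translation":[0,0,0],"turn":0}]' 5
python3 -m jog '[{"grip":8,"translation":[0,0,0],"turn":0},{"grip":8,"translation":[0,0,0],"turn":0},{"grip":8,"translation":[0,0,0],"turn":0},{"grip":8,"translation":[0,0,0],"turn":0},{"grip":8,"translation":[0,0,0],"turn":0}]' 5
done | grep -E "ee_pos|wrist|width|grasp"
```

```text
ee_pos: [0.5179, -0.2999, 0.027]
wrist_force: [-0.7, 0.0, -0.4]
gripper_width: 0.515
grasp_force: 0.0
ee_pos: [0.5189, -0.3006, 0.0122]
wrist_force: [-0.4, -0.8, 0.8]
gripper_width: 0.516
grasp_force: 0.0
ee_pos: [0.5192, -0.3012, 0.0136]
wrist_force: [-1.2, -1.0, 1.4]
gripper_width: 0.189
grasp_force: 5.0
```

```bash
for i in 1; do
python3 -m jog '[{"grip":8,"translation":[0,0,0],"turn":0},{"grip":8,"translation":[0,0,0],"turn":0}]' 45
python3 -m jog '[{"grip":8,"translation":[0,0,-0.2],"turn":0},{"grip":8,"translation":[0,0,-0.4],"turn":0},{"grip":8,"translation":[0,0,-0.6],"turn":0},{"grip":8,"translation":[0,0,-0.6],"turn":0},{"grip":8,"translation":[0,0,-0.3],"turn":0}]'
done | grep -E "ee_pos|wrist|width|grasp"
python3 - <<'E'
from h import *
a=cv2.imread("pics/t5.png");b=cv2.imread("pics/s5.png")
f=lambda im,x0,y0,x1,y1,k:cv2.convertScaleAbs(cv2.resize(im[y0:y1,x0:x1],None,fx=k,fy=k,interpolation=cv2.INTER_CUBIC),alpha=1.4)
o=np.zeros((540,800,3),np.uint8);o[:540,:400]=f(a,243,182,283,236,10);o[:440,400:]=f(b,235,188,285,243,8);cv2.imwrite("pics/v9.png",o)
c=np.array([.535,.007,0]);
for z in(.012,.036):
  for dx,dy in((0,0),(0,.025),(0,-.025),(.01,0),(-.01,0)):
    q=c+[dx,dy,z];print(z,dx,dy,((proj("top",q)-[243,182])*10).round(),((proj("side",q)-[235,188])*8+[400,0]).round())
E
```

```text
ee_pos: [0.5184, -0.3012, 0.0136]
wrist_force: [-5.9, -1.7, 4.3]
gripper_width: 0.18
grasp_force: 44.9
ee_pos: [0.5216, -0.3019, 0.1]
wrist_force: [0.7, 0.3, -0.8]
gripper_width: 0.177
grasp_force: 44.9
0.012 0 0 [201. 248.] [622. 199.]
0.012 0 0.025 [105. 245.] [558. 245.]
0.012 0 -0.025 [298. 251.] [685. 154.]
0.012 0.01 0 [202. 210.] [599. 179.]
0.012 -0.01 0 [200. 286.] [646. 219.]
0.036 0 0 [199. 237.] [623. 146.]
0.036 0 0.025 [101. 235.] [558. 192.]
0.036 0 -0.025 [297. 240.] [687. 101.]
0.036 0.01 0 [200. 198.] [600. 126.]
0.036 -0.01 0 [198. 277.] [647. 167.]
```

View pics/v9.png

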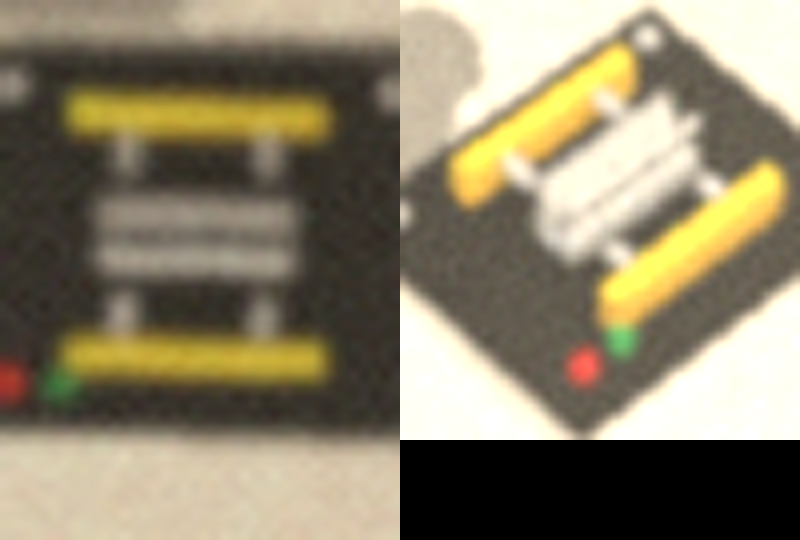

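Top: jaws centred at crop (197,236), side gap at (622,182): both agree with clip_seat (0.535,0.007) and near-zero yaw. Board is held (16 mm); carrying it over.

```bash
for i in 1; do
python3 -m jog '[{"grip":8,"translation":[0.5,0.06,0],"turn":0},{"grip":8,"translation":[0.9,0.07,0],"turn":0},{"grip":8,"translation":[0.9,0.07,0],"turn":0},{"grip":8,"translation":[0.9,0.07,0],"turn":0},{"grip":8,"translation":[0.9,0.07,0],"turn":0}]'
python3 -m jog '[{"grip":8,"translation":[0.9,0.07,0],"turn":0},{"grip":8,"translation":[0.9,0.07,0],"turn":0},{"grip":8,"translation":[0.9,0.07,0],"turn":0},{"grip":8,"translation":[0.9,0.07,0],"turn":0},{"grip":8,"translation":[0,0,0],"turn":1.3}]'
python3 -m jog '[{"grip":8,"translation":[0,0,0.5],"turn":0},{"grip":8,"translation":[0,0,0],"turn":0},{"grip":8,"translation":[0,0,0],"turn":0}]'
done | grep -E "ee_pos|rot|width|grasp"
python3 - <<'E'
from h import *
print(rel((.535,.006)))
P=[]
for i in range(2):
    a=eyes.snapshot("top");b=eyes.snapshot("side");P.append(monitor.state()["ee_pos"])
cv2.imwrite("pics/t10.png",a);cv2.imwrite("pics/s10.png",b);print(np.round(P,4).tolist())
f=lambda im,x0,y0,x1,y1,k:cv2.convertScaleAbs(cv2.resize(im[y0:y1,x0:x1],None,fx=k,fy=k,interpolation=cv2.INTER_CUBIC),alpha=1.5)
o=np.zeros((500,800,3),np.uint8);o[:360,:360]=f(a,225,160,315,250,4);o[:500,400:]=f(b,215,140,295,240,5);cv2.imwrite("pics/v10.png",o)
E
```

```text
ee_pos: [0.5276, -0.1339, 0.0964]
eef_rot: [[-0.027, 1.0, -0.001], [1.0, 0.027, 0.002], [0.002, -0.001, -1.0]]
gripper_width: 0.179
grasp_force: 44.9
ee_pos: [0.5342, 0.0126, 0.0964]
eef_rot: [[-0.008, 1.0, -0.002], [1.0, 0.008, 0.003], [0.003, -0.002, -1.0]]
gripper_width: 0.179
grasp_force: 44.9
ee_pos: [0.5346, 0.0076, 0.0768]
eef_rot: [[-0.005, 1.0, -0.002], [1.0, 0.005, 0.001], [0.001, -0.002, -1.0]]
gripper_width: 0.174
grasp_force: 44.9
[-0.04   0.009 -0.   ]
[[0.5358, 0.0072, 0.0777], [0.5362, 0.0071, 0.078]]
```

View pics/v10.png

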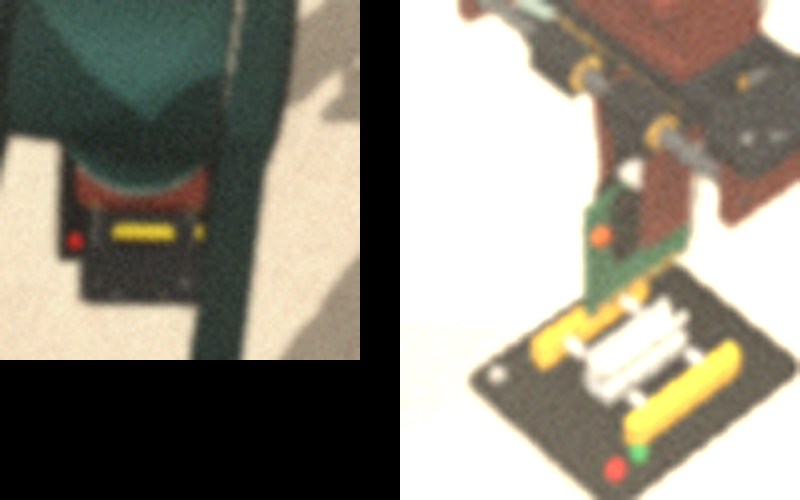

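Run:
```python
from h import *
K,R,t=cam("side");o=-R.T@t
for n,(u,v) in dict(BL=(590,307),BR=(690,248),TL=(587,207)).items():
    d=R.T@np.linalg.inv(K)@np.array([215+(u-400)/5,140+v/5,1.]);k=(.5355-o[0])/d[0];print(n,(o+k*d).round(4))
```

```text
BL [0.5355 0.037  0.0769]
BR [ 0.5355 -0.0237  0.0697]
TL [0.5355 0.0386 0.1427]
```

Board hangs upright over the clip: lower corners at crop (590,307) and (690,248) give y centre 0.0067, width 60.7 mm, edge about 5 mm under the reported TCP. Lowering to the mouth.

```bash
for i in 1; do
python3 -m jog '[{"grip":8,"translation":[0,0,0.4],"turn":0},{"grip":8,"translation":[0,0,0.35],"turn":0},{"grip":8,"translation":[0,0,0],"turn":0},{"grip":8,"translation":[0,0,0],"turn":0}]'
python3 -m jog '[{"grip":8,"translation":[0,0,0.1],"turn":0},{"grip":8,"translation":[0,0,0.1],"turn":0},{"grip":8,"translation":[0,0,0],"turn":0}]'
python3 -m jog '[{"grip":8,"translation":[0,0,0.1],"turn":0},{"grip":8,"translation":[0,0,0.1],"turn":0},{"grip":8,"translation":[0,0,0],"turn":0}]'
done | grep -E "ee_pos|wrist|grasp"
```

```text
ee_pos: [0.5359, 0.0072, 0.0478]
wrist_force: [0.5, -0.1, -0.6]
grasp_force: 44.9
ee_pos: [0.5357, 0.0075, 0.0393]
wrist_force: [-0.5, -0.4, -0.7]
grasp_force: 44.9
ee_pos: [0.5359, 0.0074, 0.0311]
wrist_force: [0.5, -0.3, -2.1]
grasp_force: 44.9
```

```bash
for i in 1; do
python3 -m jog '[{"grip":8,"translation":[0,0,0.1],"turn":0},{"grip":8,"translation":[0,0,0.1],"turn":0},{"grip":8,"translation":[0,0,0],"turn":0}]'
python3 -m jog '[{"grip":8,"translation":[0,0,0.05],"turn":0},{"grip":8,"translation":[0,0,0.05],"turn":0},{"grip":8,"translation":[0,0,0],"turn":0}]'
done | grep -E "ee_pos|wrist|grasp"
```

```text
ee_pos: [0.5355, 0.0075, 0.0228]
wrist_force: [1.4, -0.2, -3.0]
grasp_force: 44.9
ee_pos: [0.5356, 0.0075, 0.0192]
wrist_force: [1.3, 0.3, -2.6]
grasp_force: 44.9
```

```bash
for i in 1; do
python3 -m jog '[{"grip":8,"translation":[0,0,0.05],"turn":0},{"grip":8,"translation":[0,0,0.04],"turn":0},{"grip":8,"translation":[0,0,0],"turn":0}]'
python3 -m jog '[{"grip":8,"translation":[0,0,0.05],"turn":0},{"grip":8,"translation":[0,0,0],"turn":0},{"grip":8,"translation":[0,0,0],"turn":0}]'
done | grep -E "ee_pos|wrist|grasp"
```

```text
ee_pos: [0.536, 0.0074, 0.0175]
wrist_force: [-3.8, 1.2, 18.1]
grasp_force: 45.0
ee_pos: [0.5361, 0.0074, 0.0174]
wrist_force: [-8.8, -1.3, 39.0]
grasp_force: 45.0
```

```bash
for i in 1; do
python3 -m jog '[{"grip":8,"translation":[0,0,-0.04],"turn":0},{"grip":20,"translation":[0,0,0],"turn":0},{"grip":45,"translation":[0,0,0],"turn":0},{"grip":45,"translation":[0,0,0],"turn":0},{"grip":45,"translation":[0,0,0],"turn":0}]'
python3 -m jog '[{"grip":62,"translation":[0,0,-0.5],"turn":0},{"grip":62,"translation":[0,0,-0.9],"turn":0},{"grip":62,"translation":[0,0,-0.9],"turn":0},{"grip":62,"translation":[0,0,-0.9],"turn":0},{"grip":62,"translation":[0,0,-0.9],"turn":0}]'
python3 -m jog '[{"grip":62,"translation":[0.8,0,0],"turn":0},{"grip":62,"translation":[0.9,0,0],"turn":0},{"grip":62,"translation":[0.9,0,0],"turn":0},{"grip":62,"translation":[0.9,0,0],"turn":0},{"grip":62,"translation":[0.9,0,0],"turn":0}]'
done | grep -E "ee_pos|wrist|grasp"
python3 - <<'E'
from h import *
print(rel((.486,.263)))
a=eyes.snapshot("top");b=eyes.snapshot("side")
cv2.imwrite("pics/t11.png",a);cv2.imwrite("pics/s11.png",b)
f=lambda im,x0,y0,x1,y1,k:cv2.convertScaleAbs(cv2.resize(im[y0:y1,x0:x1],None,fx=k,fy=k,interpolation=cv2.INTER_CUBIC),alpha=1.5)
o=np.zeros((560,800,3),np.uint8);o[:360,:400]=f(a,220,165,300,237,5);o[:560,400:]=f(b,225,140,305,252,5);cv2.imwrite("pics/v11.png",o)
E
```

```text
ee_pos: [0.5355, 0.0075, 0.015]
wrist_force: [-0.1, 0.5, 0.4]
grasp_force: 0.0
ee_pos: [0.5354, 0.0075, 0.1805]
wrist_force: [-0.2, 0.4, -0.0]
grasp_force: 0.0
ee_pos: [0.5345, 0.1848, 0.1791]
wrist_force: [0.7, 0.4, 0.7]
grasp_force: 0.0
[ 1.962e+00 -1.204e+00  1.000e-03]
```

View pics/v11.png

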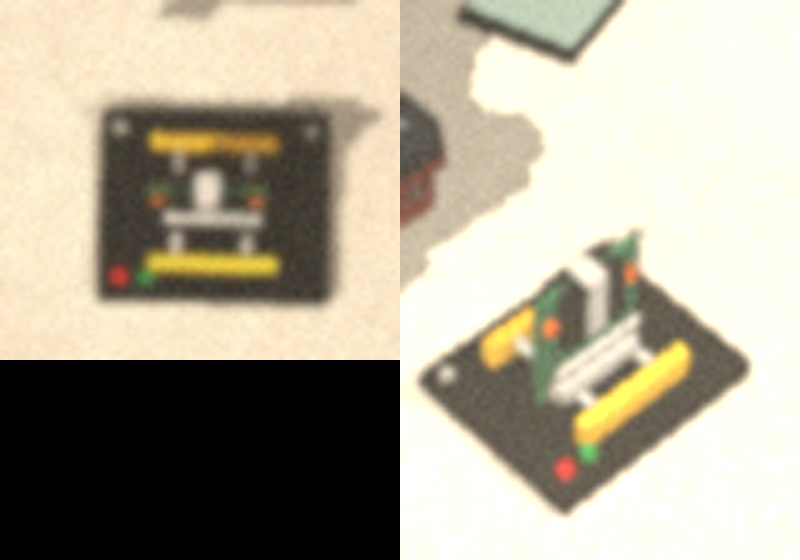

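Board stands upright in the jaws; lower-left corner near side crop (540,402), block's top stripe at top crop (207,190), side (588,262). Checking height.

Run:
```python
from h import *
K,R,t=cam("side");o=-R.T@t
for n,(u,v) in dict(BL=(540,402),TR=(637,235),stripe=(588,262)).items():
    d=R.T@np.linalg.inv(K)@np.array([225+(u-400)/5,140+v/5,1.]);k=(.535-o[0])/d[0];print(n,(o+k*d).round(4))
print("pred",[((proj("side",p)-[225,140])*5+[400,0]).round() for p in((.535,.037,.012),(.535,-.023,.082),(.535,.007,.082))],ray("top",(220+207/5,165+190/5),.082))
```

```text
BL [0.535  0.0374 0.0099]
TR [ 0.535  -0.0209  0.081 ]
stripe [0.535  0.0091 0.0857]
pred [array([541., 399.]), array([641., 231.]), array([591., 265.])] [0.5363329  0.00960601 0.082     ]
```

Board is home (edge measured z≈0.010–0.012, centred within 2 mm). Now the blue tube, gripped lower this time.

```bash
for i in 1; do
python3 -m jog '[{"grip":62,"translation":[0.66,-0.4,0],"turn":0},{"grip":62,"translation":[0.66,-0.4,0],"turn":0},{"grip":62,"translation":[0.62,-0.42,0],"turn":0},{"grip":62,"translation":[0,0,0],"turn":0},{"grip":62,"translation":[0,0,0],"turn":0}]' 15
done | grep -E "ee_pos|wrist|grasp"
python3 -c "
from h import *
print(rel((.4843,.2622),.045))"
```

```text
ee_pos: [0.4857, 0.2602, 0.1792]
wrist_force: [0.6, 1.0, 1.8]
grasp_force: 0.0
[ 0.054 -0.033  3.356]
```

```bash
for i in 1; do
python3 -m jog '[{"grip":62,"translation":[0.05,-0.03,0.9],"turn":0},{"grip":62,"translation":[0,0,0.9],"turn":0},{"grip":62,"translation":[0,0,0.9],"turn":0},{"grip":62,"translation":[0,0,0.65],"turn":0},{"grip":62,"translation":[0,0,0],"turn":0}]'
python3 -m jog '[{"grip":30,"translation":[0,0,0],"turn":0},{"grip":30,"translation":[0,0,0],"turn":0},{"grip":30,"translation":[0,0,0],"turn":0},{"grip":30,"translation":[0,0,0],"turn":0},{"grip":30,"translation":[0,0,0],"turn":0}]'
python3 -m jog '[{"grip":30,"translation":[0,0,0],"turn":0},{"grip":30,"translation":[0,0,-0.4],"turn":0},{"grip":30,"translation":[0,0,-0.5],"turn":0},{"grip":30,"translation":[0,0,-0.5],"turn":0},{"grip":30,"translation":[0,0,0],"turn":0}]'; done | grep -E "ee_pos|wrist|width|grasp"
python3 -c "
from h import *
print(rel((.451,-.3725)))"
```

```text
ee_pos: [0.4823, 0.2601, 0.0421]
wrist_force: [-1.0, -0.2, -0.1]
gripper_width: 0.709
grasp_force: 0.0
ee_pos: [0.4856, 0.2632, 0.0468]
wrist_force: [-0.8, -0.7, 6.5]
gripper_width: 0.441
grasp_force: 14.8
ee_pos: [0.4864, 0.2637, 0.1038]
wrist_force: [0.1, -0.5, -1.4]
gripper_width: 0.44
grasp_force: 14.8
[-15.899  -0.97   -0.033]
```

```bash
for i in 1; do
python3 -m jog '[{"grip":30,"translation":[-0.5,-0.2,0],"turn":0},{"grip":30,"translation":[-0.97,-0.2,0],"turn":0},{"grip":30,"translation":[-0.97,-0.2,0],"turn":0},{"grip":30,"translation":[-0.97,-0.2,0],"turn":0},{"grip":30,"translation":[-0.97,-0.13,0],"turn":0}]'
python3 -m jog '[{"grip":30,"translation":[-0.97,0,0],"turn":0},{"grip":30,"translation":[-0.97,0,0],"turn":0},{"grip":30,"translation":[-0.97,0,0],"turn":0},{"grip":30,"translation":[-0.97,0,0],"turn":0},{"grip":30,"translation":[-0.97,0,0],"turn":0}]'
python3 -m jog '[{"grip":30,"translation":[-0.97,0,0],"turn":0},{"grip":30,"translation":[-0.97,0,0],"turn":0},{"grip":30,"translation":[-0.97,0,0],"turn":0},{"grip":30,"translation":[-0.97,0,0],"turn":0},{"grip":30,"translation":[-0.97,0,0],"turn":0}]'
python3 -m jog '[{"grip":30,"translation":[-0.9,0,0],"turn":0},{"grip":30,"translation":[-0.9,0,0],"turn":0},{"grip":30,"translation":[0,0,0],"turn":0},{"grip":30,"translation":[0,0,0],"turn":0}]'
done | grep -E "ee_pos|wrist|width"
python3 -c "
from h import *
print(rel((.4525,-.373),.053))"
```

```text
ee_pos: [0.4466, 0.0862, 0.1005]
wrist_force: [0.8, -1.4, -0.5]
gripper_width: 0.435
ee_pos: [0.4484, -0.1079, 0.1006]
wrist_force: [0.7, 0.4, -0.9]
gripper_width: 0.439
ee_pos: [0.4494, -0.3017, 0.1003]
wrist_force: [0.2, 0.1, -0.5]
gripper_width: 0.438
ee_pos: [0.4498, -0.3724, 0.1001]
wrist_force: [0.5, 0.9, -0.6]
gripper_width: 0.432
[-0.018  0.069  1.178]
```

```bash
for i in 1; do
python3 -m jog '[{"grip":30,"translation":[-0.01,0.06,0.5],"turn":0},{"grip":30,"translation":[0,0,0.4],"turn":0},{"grip":30,"translation":[0,0,0.15],"turn":0},{"grip":30,"translation":[0,0,0],"turn":0},{"grip":30,"translation":[0,0,0],"turn":0}]'
python3 -m jog '[{"grip":30,"translation":[0,0,0.06],"turn":0},{"grip":30,"translation":[0,0,0],"turn":0}]'
python3 -m jog '[{"grip":30,"translation":[0,0,0.04],"turn":0},{"grip":30,"translation":[0,0,0],"turn":0}]'
done | grep -E "ee_pos|wrist|width"
```

```text
ee_pos: [0.4531, -0.3723, 0.0597]
wrist_force: [0.1, -0.4, -0.4]
gripper_width: 0.432
ee_pos: [0.4533, -0.3731, 0.0575]
wrist_force: [0.7, -0.0, -0.9]
gripper_width: 0.43
ee_pos: [0.4529, -0.373, 0.0555]
wrist_force: [0.1, -0.6, -0.8]
gripper_width: 0.428
```

```bash
for i in 1; do
python3 -m jog '[{"grip":30,"translation":[0,0,0.05],"turn":0},{"grip":30,"translation":[0,0,0],"turn":0}]'
python3 -m jog '[{"grip":30,"translation":[0,0,0.04],"turn":0},{"grip":30,"translation":[0,0,0],"turn":0}]'
done | grep -E "ee_pos|wrist|width"
```

```text
ee_pos: [0.4528, -0.3729, 0.0532]
wrist_force: [-0.2, 0.1, -0.9]
gripper_width: 0.428
ee_pos: [0.4531, -0.3737, 0.0525]
wrist_force: [-1.2, -0.3, 5.4]
gripper_width: 0.426
```

```bash
for i in 1; do
python3 -m jog '[{"grip":46,"translation":[0,0,0],"turn":0},{"grip":62,"translation":[0,0,0],"turn":0},{"grip":62,"translation":[0,0,0],"turn":0}]'
python3 -m jog '[{"grip":62,"translation":[0,0,-0.5],"turn":0},{"grip":62,"translation":[0,0,-0.9],"turn":0},{"grip":62,"translation":[0,0,-0.9],"turn":0},{"grip":62,"translation":[0,0,-0.4],"turn":0},{"grip":62,"translation":[0,0,0],"turn":0}]'; done | grep -E "ee_pos|wrist|width"
python3 -c "
from h import *
print(rel((.470,.323)))"
```

```text
ee_pos: [0.453, -0.3729, 0.0517]
wrist_force: [0.5, -0.8, 0.3]
gripper_width: 0.663
ee_pos: [0.4546, -0.3745, 0.1626]
wrist_force: [0.2, -0.7, -0.3]
gripper_width: 0.706
[17.435  0.477 -0.066]
```

```bash
for i in 1; do
python3 -m jog '[{"grip":62,"translation":[0.97,0.029,0],"turn":0},{"grip":62,"translation":[0.97,0.029,0],"turn":0},{"grip":62,"translation":[0.97,0.029,0],"turn":0},{"grip":62,"translation":[0.97,0.029,0],"turn":0},{"grip":62,"translation":[0.97,0.029,0],"turn":0}]'
python3 -m jog '[{"grip":62,"translation":[0.97,0.029,0],"turn":0},{"grip":62,"translation":[0.97,0.029,0],"turn":0},{"grip":62,"translation":[0.97,0.029,0],"turn":0},{"grip":62,"translation":[0.97,0.029,0],"turn":0},{"grip":62,"translation":[0.97,0.029,0],"turn":0}]'
python3 -m jog '[{"grip":62,"translation":[0.97,0.029,0],"turn":0},{"grip":62,"translation":[0.97,0.029,0],"turn":0},{"grip":62,"translation":[0.97,0.029,0],"turn":0},{"grip":62,"translation":[0.97,0.029,0],"turn":0},{"grip":62,"translation":[0.97,0.029,0],"turn":0}]'
python3 -m jog '[{"grip":62,"translation":[0.97,0.029,0],"turn":0},{"grip":62,"translation":[0.97,0.029,0],"turn":0},{"grip":62,"translation":[0.9,0.029,0],"turn":0},{"grip":62,"translation":[0,0,0],"turn":0},{"grip":62,"translation":[0,0,0],"turn":0}]'
done | grep -E "ee_pos|wrist"
python3 - <<'E'
from h import *
print(rel((.470,.323),.045))
b=eyes.snapshot("side");a=eyes.snapshot("top");cv2.imwrite("pics/t12.png",a)
f=lambda im,x0,y0,x1,y1,k:cv2.convertScaleAbs(cv2.resize(im[y0:y1,x0:x1],None,fx=k,fy=k,interpolation=cv2.INTER_CUBIC),alpha=1.4)
o=np.zeros((560,800,3),np.uint8);o[:280,:400]=f(a,335,195,435,265,4);o[:500,400:]=f(b,330,90,410,190,5);cv2.imwrite("pics/v12.png",o)
c=blob(a,(105,130,30),(130,255,255),(412,225,440,262))[0];print(cv2.boundingRect(c))
E
```

```text
ee_pos: [0.4566, -0.1769, 0.1583]
wrist_force: [0.1, -0.2, 0.8]
ee_pos: [0.4613, 0.0167, 0.1585]
wrist_force: [0.2, -0.1, 0.7]
ee_pos: [0.4661, 0.2104, 0.1583]
wrist_force: [1.0, 0.2, -0.0]
ee_pos: [0.4691, 0.3227, 0.1582]
wrist_force: [-1.3, -0.2, 0.2]
[0.013 0.03  2.83 ]
(417, 234, 15, 15)
```

View pics/v12.png

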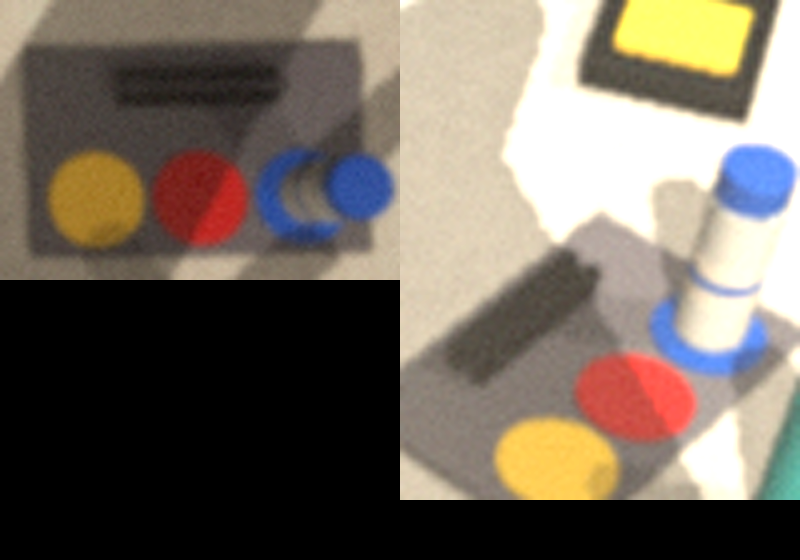

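Blue stands upright on its disc with disc showing all round (side crop (708,330)). Now red.

```bash
for i in 1; do
python3 -m jog '[{"grip":62,"translation":[0.01,0.03,0.8],"turn":0},{"grip":62,"translation":[0,0,0.8],"turn":0},{"grip":62,"translation":[0,0,0.8],"turn":0},{"grip":62,"translation":[0,0,0.4],"turn":0},{"grip":62,"translation":[0,0,0],"turn":0}]'
python3 -m jog '[{"grip":30,"translation":[0,0,0],"turn":0},{"grip":30,"translation":[0,0,0],"turn":0},{"grip":30,"translation":[0,0,0],"turn":0},{"grip":30,"translation":[0,0,0],"turn":0},{"grip":30,"translation":[0,0,0],"turn":0}]'
python3 -m jog '[{"grip":30,"translation":[0,0,0],"turn":0},{"grip":30,"translation":[0,0,-0.4],"turn":0},{"grip":30,"translation":[0,0,-0.5],"turn":0},{"grip":30,"translation":[0,0,-0.5],"turn":0},{"grip":30,"translation":[0,0,0],"turn":0}]'; done | grep -E "ee_pos|wrist|width|grasp"
python3 -c "
from h import *
print(rel((.4505,-.307)))"
```

```text
ee_pos: [0.4692, 0.3204, 0.0454]
wrist_force: [-0.7, 1.2, -0.2]
gripper_width: 0.707
grasp_force: 0.0
ee_pos: [0.4722, 0.3236, 0.049]
wrist_force: [-1.7, -0.4, 5.7]
gripper_width: 0.438
grasp_force: 14.8
ee_pos: [0.4733, 0.3242, 0.1062]
wrist_force: [0.5, 0.7, -1.4]
gripper_width: 0.44
grasp_force: 14.7
[-15.777  -0.655  -0.04 ]
```

```bash
for i in 1; do
python3 -m jog '[{"grip":30,"translation":[-0.5,-0.15,0],"turn":0},{"grip":30,"translation":[-0.97,-0.15,0],"turn":0},{"grip":30,"translation":[-0.97,-0.15,0],"turn":0},{"grip":30,"translation":[-0.97,-0.13,0],"turn":0},{"grip":30,"translation":[-0.97,0,0],"turn":0}]'
python3 -m jog '[{"grip":30,"translation":[-0.97,0,0],"turn":0},{"grip":30,"translation":[-0.97,0,0],"turn":0},{"grip":30,"translation":[-0.97,0,0],"turn":0},{"grip":30,"translation":[-0.97,0,0],"turn":0},{"grip":30,"translation":[-0.97,0,0],"turn":0}]'
python3 -m jog '[{"grip":30,"translation":[-0.97,0,0],"turn":0},{"grip":30,"translation":[-0.97,0,0],"turn":0},{"grip":30,"translation":[-0.97,0,0],"turn":0},{"grip":30,"translation":[-0.97,0,0],"turn":0},{"grip":30,"translation":[-0.97,0,0],"turn":0}]'
python3 -m jog '[{"grip":30,"translation":[-0.9,0,0],"turn":0},{"grip":30,"translation":[-0.75,0,0],"turn":0},{"grip":30,"translation":[0,0,0],"turn":0},{"grip":30,"translation":[0,0,0],"turn":0}]'
done | grep -E "ee_pos|wrist|width"
python3 -c "
from h import *
print(rel((.4505,-.307),.056))"
```

```text
ee_pos: [0.4473, 0.1464, 0.1028]
wrist_force: [0.8, -0.4, -1.1]
gripper_width: 0.437
ee_pos: [0.4494, -0.0476, 0.103]
wrist_force: [0.5, 0.1, -1.2]
gripper_width: 0.437
ee_pos: [0.4504, -0.2414, 0.1028]
wrist_force: [1.4, 0.5, -1.3]
gripper_width: 0.438
ee_pos: [0.4507, -0.306, 0.1027]
wrist_force: [-0.2, 0.5, -1.0]
gripper_width: 0.429
[-0.026 -0.004  1.167]
```

```bash
for i in 1; do
python3 -m jog '[{"grip":30,"translation":[-0.02,0,0.5],"turn":0},{"grip":30,"translation":[0,0,0.4],"turn":0},{"grip":30,"translation":[0,0,0.22],"turn":0},{"grip":30,"translation":[0,0,0],"turn":0},{"grip":30,"translation":[0,0,0],"turn":0}]'
python3 -m jog '[{"grip":30,"translation":[0,0,0.05],"turn":0},{"grip":30,"translation":[0,0,0],"turn":0}]'
python3 -m jog '[{"grip":30,"translation":[0,0,0.04],"turn":0},{"grip":30,"translation":[0,0,0],"turn":0}]'
done | grep -E "ee_pos|wrist|width"
```

```text
ee_pos: [0.4515, -0.3063, 0.0591]
wrist_force: [-1.0, -0.1, -0.9]
gripper_width: 0.432
ee_pos: [0.4519, -0.3071, 0.0575]
wrist_force: [0.1, -0.5, -1.4]
gripper_width: 0.432
ee_pos: [0.4516, -0.3071, 0.0555]
wrist_force: [-0.8, -0.7, -1.6]
gripper_width: 0.433
```

```bash
for i in 1; do
python3 -m jog '[{"grip":30,"translation":[0,0,0.05],"turn":0},{"grip":30,"translation":[0,0,0],"turn":0}]'; done | grep -E "ee_pos|wrist|width"
```

```text
ee_pos: [0.4514, -0.3082, 0.0547]
wrist_force: [-4.5, -1.6, 10.7]
gripper_width: 0.431
```

```bash
for i in 1; do
python3 -m jog '[{"grip":46,"translation":[0,0,0],"turn":0},{"grip":62,"translation":[0,0,0],"turn":0},{"grip":62,"translation":[0,0,0],"turn":0}]'
python3 -m jog '[{"grip":62,"translation":[0,0,-0.5],"turn":0},{"grip":62,"translation":[0,0,-0.9],"turn":0},{"grip":62,"translation":[0,0,-0.9],"turn":0},{"grip":62,"translation":[0,0,-0.4],"turn":0},{"grip":62,"translation":[0,0,0],"turn":0}]'; done | grep -E "ee_pos|wrist|width"
python3 -c "
from h import *
print(rel((.4605,.3837)))"
```

```text
ee_pos: [0.4516, -0.307, 0.0534]
wrist_force: [-0.7, -0.5, 0.5]
gripper_width: 0.667
ee_pos: [0.4532, -0.3083, 0.1639]
wrist_force: [0.4, -0.0, -0.6]
gripper_width: 0.701
[17.299  0.273 -0.057]
```

```bash
for i in 1; do
python3 -m jog '[{"grip":62,"translation":[0.96,0.02,0],"turn":0},{"grip":62,"translation":[0.96,0.02,0],"turn":0},{"grip":62,"translation":[0.96,0.02,0],"turn":0},{"grip":62,"translation":[0.96,0.02,0],"turn":0},{"grip":62,"translation":[0.96,0.02,0],"turn":0}]'
python3 -m jog '[{"grip":62,"translation":[0.96,0.02,0],"turn":0},{"grip":62,"translation":[0.96,0.02,0],"turn":0},{"grip":62,"translation":[0.96,0.02,0],"turn":0},{"grip":62,"translation":[0.96,0.02,0],"turn":0},{"grip":62,"translation":[0.96,0.02,0],"turn":0}]'
python3 -m jog '[{"grip":62,"translation":[0.96,0.02,0],"turn":0},{"grip":62,"translation":[0.96,0.02,0],"turn":0},{"grip":62,"translation":[0.96,0.02,0],"turn":0},{"grip":62,"translation":[0.96,0.02,0],"turn":0},{"grip":62,"translation":[0.96,0.02,0],"turn":0}]'
python3 -m jog '[{"grip":62,"translation":[0.96,0.02,0],"turn":0},{"grip":62,"translation":[0.96,0.02,0],"turn":0},{"grip":62,"translation":[0.94,0.02,0],"turn":0},{"grip":62,"translation":[0,0,0],"turn":0},{"grip":62,"translation":[0,0,0],"turn":0}]'
done | grep -E "ee_pos|wrist"
python3 -c "
from h import *
print(rel((.4605,.3837),.045))"
```

```text
ee_pos: [0.4533, -0.1131, 0.1599]
wrist_force: [0.8, 0.4, 0.4]
ee_pos: [0.4562, 0.0786, 0.16]
wrist_force: [1.2, -0.2, 0.7]
ee_pos: [0.4593, 0.2703, 0.1598]
wrist_force: [0.5, 0.1, 0.7]
ee_pos: [0.4612, 0.3833, 0.1596]
wrist_force: [0.2, -1.0, 0.2]
[ 0.015 -0.01   2.865]
```

```bash
for i in 1; do
python3 -m jog '[{"grip":62,"translation":[0.01,0,0.8],"turn":0},{"grip":62,"translation":[0,0,0.8],"turn":0},{"grip":62,"translation":[0,0,0.8],"turn":0},{"grip":62,"translation":[0,0,0.45],"turn":0},{"grip":62,"translation":[0,0,0],"turn":0}]'
python3 -m jog '[{"grip":30,"translation":[0,0,0],"turn":0},{"grip":30,"translation":[0,0,0],"turn":0},{"grip":30,"translation":[0,0,0],"turn":0},{"grip":30,"translation":[0,0,0],"turn":0},{"grip":30,"translation":[0,0,0],"turn":0}]'
python3 -m jog '[{"grip":30,"translation":[0,0,0],"turn":0},{"grip":30,"translation":[0,0,-0.4],"turn":0},{"grip":30,"translation":[0,0,-0.5],"turn":0},{"grip":30,"translation":[0,0,-0.5],"turn":0},{"grip":30,"translation":[0,0,0],"turn":0}]'; done | grep -E "ee_pos|wrist|width|grasp"
python3 -c "
from h import *
print(rel((.449,-.241)))"
```

```text
ee_pos: [0.4596, 0.3804, 0.0441]
wrist_force: [-1.0, -0.7, 0.8]
gripper_width: 0.704
grasp_force: 0.0
ee_pos: [0.463, 0.3844, 0.0486]
wrist_force: [-0.3, 0.3, 5.7]
gripper_width: 0.442
grasp_force: 14.8
ee_pos: [0.4642, 0.3851, 0.106]
wrist_force: [0.2, 0.6, -1.4]
gripper_width: 0.443
grasp_force: 14.7
[-15.651  -0.462  -0.046]
```

```bash
for i in 1; do
python3 -m jog '[{"grip":30,"translation":[-0.5,-0.1,0],"turn":0},{"grip":30,"translation":[-0.97,-0.1,0],"turn":0},{"grip":30,"translation":[-0.97,-0.1,0],"turn":0},{"grip":30,"translation":[-0.97,-0.1,0],"turn":0},{"grip":30,"translation":[-0.97,0,0],"turn":0}]'
python3 -m jog '[{"grip":30,"translation":[-0.97,0,0],"turn":0},{"grip":30,"translation":[-0.97,0,0],"turn":0},{"grip":30,"translation":[-0.97,0,0],"turn":0},{"grip":30,"translation":[-0.97,0,0],"turn":0},{"grip":30,"translation":[-0.97,0,0],"turn":0}]'
python3 -m jog '[{"grip":30,"translation":[-0.97,0,0],"turn":0},{"grip":30,"translation":[-0.97,0,0],"turn":0},{"grip":30,"translation":[-0.97,0,0],"turn":0},{"grip":30,"translation":[-0.97,0,0],"turn":0},{"grip":30,"translation":[-0.97,0,0],"turn":0}]'
python3 -m jog '[{"grip":30,"translation":[-0.9,0,0],"turn":0},{"grip":30,"translation":[-0.65,0,0],"turn":0},{"grip":30,"translation":[0,0,0],"turn":0},{"grip":30,"translation":[0,0,0],"turn":0}]'
done | grep -E "ee_pos|wrist|width"
python3 -c "
from h import *
print(rel((.449,-.241),.056))"
```

```text
ee_pos: [0.4456, 0.207, 0.1024]
wrist_force: [0.1, 0.0, -0.8]
gripper_width: 0.439
ee_pos: [0.4474, 0.0132, 0.1026]
wrist_force: [0.2, -0.4, -1.5]
gripper_width: 0.438
ee_pos: [0.4484, -0.1807, 0.1025]
wrist_force: [0.7, 0.9, -2.4]
gripper_width: 0.435
ee_pos: [0.4488, -0.241, 0.1024]
wrist_force: [0.4, 0.6, -0.0]
gripper_width: 0.436
[-1.000e-03  8.000e-03  1.161e+00]
```

```bash
for i in 1; do
python3 -m jog '[{"grip":30,"translation":[0,0,0.5],"turn":0},{"grip":30,"translation":[0,0,0.4],"turn":0},{"grip":30,"translation":[0,0,0.25],"turn":0},{"grip":30,"translation":[0,0,0],"turn":0},{"grip":30,"translation":[0,0,0],"turn":0}]'
python3 -m jog '[{"grip":30,"translation":[0,0,0.05],"turn":0},{"grip":30,"translation":[0,0,0],"turn":0}]'
python3 -m jog '[{"grip":30,"translation":[0,0,0.05],"turn":0},{"grip":30,"translation":[0,0,0],"turn":0}]'
done | grep -E "ee_pos|wrist|width"
```

```text
ee_pos: [0.4496, -0.2406, 0.0575]
wrist_force: [0.2, 0.2, -0.6]
gripper_width: 0.431
ee_pos: [0.45, -0.2416, 0.0559]
wrist_force: [-0.4, -0.4, -1.0]
gripper_width: 0.438
ee_pos: [0.4495, -0.242, 0.0543]
wrist_force: [-3.8, -0.7, 6.3]
gripper_width: 0.434
```

Contact; release, rise, and move away to check.

```bash
for i in 1; do
python3 -m jog '[{"grip":46,"translation":[0,0,0],"turn":0},{"grip":62,"translation":[0,0,0],"turn":0},{"grip":62,"translation":[0,0,0],"turn":0}]'
python3 -m jog '[{"grip":62,"translation":[0,0,-0.5],"turn":0},{"grip":62,"translation":[0,0,-0.9],"turn":0},{"grip":62,"translation":[0,0,-0.9],"turn":0},{"grip":62,"translation":[0,0,-0.9],"turn":0},{"grip":62,"translation":[0,0,0],"turn":0}]'
python3 -m jog '[{"grip":62,"translation":[0.9,0,0],"turn":0},{"grip":62,"translation":[0.9,0,0],"turn":0},{"grip":62,"translation":[0.9,0,0],"turn":0},{"grip":62,"translation":[0.9,0,0],"turn":0},{"grip":62,"translation":[0.9,0,0],"turn":0}]'
python3 -m jog '[{"grip":62,"translation":[0.9,0,0],"turn":0},{"grip":62,"translation":[0.9,0,0],"turn":0},{"grip":62,"translation":[0.9,0,0],"turn":0},{"grip":62,"translation":[0.9,0,0],"turn":0},{"grip":62,"translation":[0.9,0,0],"turn":0}]'
python3 -m jog '[{"grip":62,"translation":[0.9,0,0],"turn":0},{"grip":62,"translation":[0.9,0,0],"turn":0},{"grip":62,"translation":[0.9,0,0],"turn":0},{"grip":62,"translation":[0,0,0],"turn":0},{"grip":62,"translation":[0,0,0],"turn":0}]'
done | grep -E "t:|ee_pos"
python3 - <<'E'
from h import *
a=eyes.snapshot("top");b=eyes.snapshot("side");cv2.imwrite("pics/t13.png",a)
f=lambda im,x0,y0,x1,y1,k:cv2.convertScaleAbs(cv2.resize(im[y0:y1,x0:x1],None,fx=k,fy=k,interpolation=cv2.INTER_CUBIC),alpha=1.3)
o=np.zeros((600,800,3),np.uint8);o[:315,:450]=f(a,335,195,435,265,4.5);o[320:600,:480]=f(a,220,105,460,245,2);o[:600,500:]=f(b,320,90,400,250,3.75);cv2.imwrite("pics/v13.png",o)
# lid centres from crop pixel: right part of lid masks
for n,lo,hi,box,d in(("y",(18,100,40),(35,255,255),(340,225,380,262),(.4455,-.2398)),("r",(0,120,40),(9,255,255),(370,225,408,262),(.4483,-.3058)),("b",(105,110,30),(130,255,255),(400,225,440,262),(.4514,-.3715))):
    c=np.vstack(blob(a,lo,hi,box)[:3]);x,y,w,h=cv2.boundingRect(c)
    p=c[:,0];R=p[p[:,0]>x+w-7];e=ray("top",(x+w-.5-8.1,R[:,1].mean()),.12);print(n,(x,y,w,h),e.round(4),"off disc",np.round(e[:2]-d,4))
E
```

```text
t: 53.15
ee_pos: [0.4497, -0.2415, 0.0535]
eef_rot: [[-0.005, 1.0, 0.0], [1.0, 0.005, -0.0], [-0.0, 0.0, -1.0]]
t: 53.65
ee_pos: [0.4527, -0.2435, 0.1862]
eef_rot: [[-0.005, 1.0, 0.007], [1.0, 0.005, -0.005], [-0.005, 0.007, -1.0]]
t: 54.15
ee_pos: [0.4479, -0.0599, 0.1806]
eef_rot: [[-0.005, 1.0, -0.001], [1.0, 0.005, 0.001], [0.001, -0.001, -1.0]]
t: 54.65
ee_pos: [0.447, 0.12, 0.1806]
eef_rot: [[-0.005, 1.0, -0.001], [1.0, 0.005, 0.0], [0.0, -0.001, -1.0]]
t: 55.15
ee_pos: [0.4464, 0.2267, 0.1805]
eef_rot: [[-0.007, 1.0, -0.002], [1.0, 0.007, -0.001], [-0.001, -0.002, -1.0]]
y (346, 233, 30, 25) [ 0.448  -0.2406  0.12  ] off disc [ 0.0025 -0.0008]
r (374, 232, 32, 25) [ 0.4521 -0.31    0.12  ] off disc [ 0.0038 -0.0042]
b (402, 233, 31, 22) [ 0.4523 -0.3723  0.12  ] off disc [ 0.0009 -0.0008]
```

View pics/v13.png

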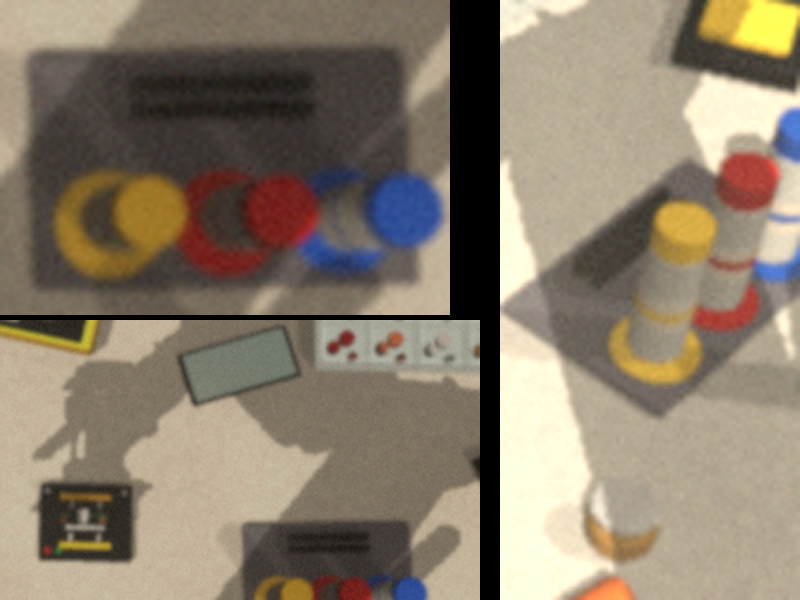

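All three tubes stand upright on their own discs (top crop lids at (150,212), (282,212), (405,210)), within about 6 mm of the centres. The board is in the clip (85,521) and the phone is where it was. Handing in.

```bash
python3 -c "
from workcell import robot
print(robot.finish_job())"
```

```text
the job is handed in; nothing more can be done
None
```

I handed the job in at about 55 s of the 134 s allowed: the board is pressed home in the clip, and all three tubes stand upright on the discs of their own colour, within about 6 mm of centre by camera. The phone looked unmoved; the hand-in call returned no verdict.

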